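# Plug in and clamp the glued stop block of a book stand

## Robot

A 6-joint arm with a two-finger parallel gripper is mounted at the origin on a cart in front of the work surface, level with it; the furniture and walls round the work are solid. World frame = base frame: x ahead of the robot, y to its left, z up, the work surface at z = 0. Lengths are in mm, angles in rad, forces in N, time in s.
With the tool pointing down it reaches from about 275 to 750 mm from the base axis. Payload 10.2 kg.
Tool frame: the origin (TCP) lies between the finger pads; the fingertips stand 11 mm ahead of it and the grasp point (between the pads) lies 8 mm behind it (ctrl.nose_length is the distance from the TCP to the fingertips, in mm); x points along the fingers, y is the direction in which the jaws open and shut, and the axes are right-handed (so a half turn about x gives the same grasp; the last joint's range is limited). The gripper opens to 85 mm and grips with 20 to 120 N. Pads are 22 mm wide; open, the fingers measure 114 mm over their backs; the gripper's body (76 mm by 85 mm) begins 54 mm behind the grasp point. The pads swing forward as they close: fully open they stand 13 mm farther back than shut.
Start: joints at [1.115, 0.313, 1.498, -0, 1.331, -0.223], TCP at [121.132, 510.841, 242.294] pointing down, gripper open.
Joint ranges: [-2.94, 2.94], [-0.97, 2.17], [0.19, 2.56], [-1.23, 4.37], [0.02, 3.11], [-2.88, 2.88]. Speed limits (rad/s): [2.39, 2.39, 3.01, 3.14, 3.14, 3.14].

## Interface

Orientations are given as a unit quaternion [w, x, y, z].
In Python, from rig import ctrl, capture, ticket gives the robot as it stands.
- The arm moves only by the tool step_arm, never from a script. Its argument "commands" is a list of rows, each a list of 2 entries, a list of its own where there are three numbers: the shift along the world's x, y, z normalised to -1 to 1, where 1 is 0.04 m, then the turn about the world's z normalised to -1 to 1, where 1 is 180 degrees. A call has 1 to 5 rows; each row shifts and turns the commanded pose from where the row before left it; what a row does not reach is not made up. A row lasts 1/10 s, in which the tool goes at most 50 mm and 8.59 degrees, less where a joint would pass 70% of its speed; a pose out of reach is approached as far as the arm can. A call with a number of a shift or a turn outside -1 to 1 is refused whole. A call with a gripper value outside its range is refused whole. "gripper" is the closure, from -1 (fully open) to 1 (shut), so that 0 is half open, set as the call begins (left out, the last holds). The fingers move at their own pace and stop on an object; "force" is the grip in N (left out, the last holds). Time passes only in rows, so rows that do not move let the fingers close. It gives the time, the measured TCP pose, the force and the opening at its end, in the units of the state.
- ctrl.sense(): the state, without advancing time (a new reading comes with each control period).
- capture(name): name is "scene" or "top" or "wrist"; returns a dict with "image" (400x640x3 uint8, blue, green, red), "fov_y" (degrees; the focal length in pixels is half the picture's height over the tangent of half this angle, whatever the lens; pixels are square), "cx", "cy" (the principal point, pixels), "origin" and "orientation" of the camera in the world. Camera axes: x right, y down, z forward; pixel columns grow to the right and rows downward; lengths in mm; the calibration is good to about 2 mm. A picture is of the moment at which its call begins. There is no depth.
- ticket.finish_job(): hands the job in, once; it reports no verdict.
The state is a dict: "time_s": time; "joints": joint angles; "dq": joint speeds; "tau": joint torques, N m; "eef_pos": TCP position; "ee_rot": TCP orientation; "force": force on the tool from outside, world axes, zero at the start; "wrist_torque": the same for the moment, N m; "grip_width": opening from 0.0 (shut) to 1.0 (fully open).
Only numpy, scipy, OpenCV 4.12 (cv2) and the standard library are available. Lean on these libraries where they do the work, as an engineer would, in place of code of your own. Each camera call takes 0.05 s, during which the arm holds its last target.

## Task

The wooden stop block of the cookbook stand is being glued: plug its square tenon all the way into the square socket of the board, upright, and let go of it. Then pump the clamp's trigger against its post until the jaw's spring pad presses on the block and is pushed in about half way (white part of its stem gone, red part still showing), never all the way in, and finish while still holding the trigger squeezed with the pad pressed like that. Move the jaw only with the trigger, and leave the timer, the mug and the spice jar where they stand.

Things in the scene. Friction and masses are not known exactly. Their poses are not given: they have to be found in the camera images.
- stand: Fixed board 110 (x) x 360 (y) x 22 mm; origin: centre of its underside; the jaw advances along its +y. On its centre line: end rail (y 137..155 mm, top z 63, bevelled), square socket (y 115), jaw, grey clamp body (y -110..0, top z 70) with its fixed grip post (26 wide in x, y -30..-12, top z 150), teal trigger behind the post; a toothed bar at z 48 sticks out behind to y -161.
- socket (a point): Centre of the mouth of the square socket, level with the board's top (z 22 mm of the stand). Hole 27.5 x 27.5 mm, 18 mm deep, sides parallel to the stand's x and y, square-edged. Axes as the stand's.
- block: Pale wooden block, loose, 0.1 kg, on on its tenon: 42 x 42 x 50 mm above a tenon 26 x 26 x 16 (its lowest 5 mm taper to 20 x 20). Origin: centre of the tenon's underside, z up, x and y square to the faces. Fits in any quarter turn. Plugged in: shoulder on the board, origin 16 mm below the socket's mouth, top at z 72 of the stand, 1 mm off the end rail: grip it there by its faces across the stand's x.
- jaw: Sliding jaw; moves along the stand's +y to the block, stays where left (6 N friction), starts 0 to 20 mm advanced. Origin at the stand's origin when fully back: its y in the stand's frame is the advance (at most 75 mm). Teal head 36 x 20 x 44 mm, z 28..72, its front 26 mm ahead of the jaw's origin. From pad to seated block: 46 mm minus the advance.
- pad_face (a point): Centre of the front face of the jaw's black spring pad (disc, 30 mm across), at z 48 mm of the stand, 48 mm ahead of the jaw's origin when the pad is out. Faces the stand's +y.
- pad (a joint): How far the spring pad is pushed into the jaw, m: 0 = out, 0.016 = all the way in (crushing). Spring 0.6 N per mm. Its 16 mm stem is red for 8 mm next to the pad and white for 8 mm next to the jaw: half way in (0.008) only the red shows.
- trigger_grip: Teal upright trigger, 26 (x) x 12 (y) x 90 mm, top at z 146 mm of the stand; slides along the stand's +y towards the post. Origin at the stand's origin when released. Grip trigger and post together from above, closing along the stand's y, fingertips at z 95 to 100 mm of the stand (clamp body and jaw below reach z 72).
- trigger_back (a point): Centre of the trigger's outer (-y) face at gripping height, z 120 mm of the stand; at y -68 mm of the stand when released, -54 mm when fully squeezed.
- post_front (a point): Centre of the fixed post's outer (+y) face at gripping height, z 120 mm, y -12 mm of the stand. Over their outer faces trigger and post measure 56 mm released, 42 mm fully squeezed. The post does not give: fingers that close evenly must be centred for the squeezed state (y -33 mm) or follow the trigger.
- trigger (a joint): Travel of the trigger to the post, m: 0 = released, 0.014 = fully squeezed. Springs back (1.5 to 4 N); moving the jaw takes 6 N more, plus the pad's force. Ratchet, 6 mm teeth: a squeeze moves the jaw mm for mm once the pawl has caught a tooth (0 to 6 mm idle travel); on release the jaw stays. A full squeeze and release gains about 12 mm.
- timer: Kitchen timer, cream with a red dial, 63 mm across, 44 mm high, loose; origin at the centre of its underside. Leave it alone.
- mug: Small white mug, red inside, 62 x 92 x 51 mm, loose, behind. Leave it alone.
- spice_jar: Spice jar with a black cap, 41 mm across, 105 mm high, loose, behind. Leave it alone.

How it is judged (in metres and radians):
On the way, in this order (a step that is already met when the one before it is completed fails the run):
1. the block is plugged fully into the socket, upright and let go, with the pad not yet pressed (z of block in the frame of stand between 0.002 and 0.0095 m and horizontal distance between block and socket below 0.004 m and angle between block's own z axis and vertical below 0.08 rad and value of joint pad below 0.001 m and contact force between the fingers and block below 0.1 N), for 0.3 s.
2. the trigger, squeezed, has brought the pad against the seated block (z of block in the frame of stand between 0.002 and 0.0095 m and horizontal distance between block and socket below 0.004 m and angle between block's own z axis and vertical below 0.08 rad and value of joint each of pad, trigger above 0.0015 m and contact force between jaw and block above 0.5 N), for 0.1 s.
At the end, for the whole second after the job is handed in: Block seated (within 3.5 mm of full depth, 4 mm of the socket centre, tilt under 0.08 rad) and let go; pad presses on it with over 1.5 N, pushed in 4 to 12 of its 16 mm; fingers still press the trigger (over 1 N), squeezed at least 3 mm (z of block in the frame of stand between 0.002 and 0.0095 m and horizontal distance between block and socket below 0.004 m and angle between block's own z axis and vertical below 0.08 rad and value of joint pad between 0.004 and 0.012 m and contact force between jaw and block above 1.5 N and value of joint trigger above 0.003 m and contact force between the fingers and trigger_grip above 1 N and contact force between the fingers and block below 0.1 N and linear speed of block below 0.02 m/s); the arm keeps its last pose, push and grip.
It fails at once if the spring pad is pushed all the way in (more than 14.5 mm): the joint is crushed (value of joint pad above 0.0145 m).
It fails at once if the jaw is pushed by the robot itself instead of by the trigger (contact force between any of the fingers, the arm and jaw above 3 N).
It fails at once if the timer, the mug or the spice jar is moved by more than 3 cm (distance of any of timer, mug, spice_jar from where it was at the start of the episode above 0.03 m).
It also fails if it takes over 64 s, if anything falls off the work surface, if the arm or the gripper's body presses on something with over 40 N, if the wrist force passes 120 N, or if a joint passes its speed limit or range.

## Working session

There is one attempt and no reset: what is moved stays moved. The work goes in short steps, Python scripts to look and compute and a tool call to move; the robot and the scene stay as the last step left them, time stands still between calls to the robot, and variables do not carry over. Pictures are saved under pics/ and viewed, and the job is handed in when it is done.

Besides the shell and the picture viewer there is one more tool, called after "Call:" by a JSON object that holds its "api" and its "payload". step_arm: Moves the arm, as the interface text tells. Its arguments: {"type":"object","properties":{"commands":{"type":"array","items":{"type":"array"}},"gripper":{"type":"number"},"force":{"type":"number"}},"required":["commands"]}

```bash
ls; mkdir -p pics
cat > h.py <<'E'
import numpy as np, cv2
from scipy.spatial.transform import Rotation as R
from rig import ctrl, capture, ticket
def cam(n):
    c=capture(n); f=c["image"].shape[0]/2/np.tan(np.radians(c["fov_y"]/2))
    q=c["orientation"]; M=R.from_quat([q[1],q[2],q[3],q[0]]).as_matrix()
    return c["image"].copy(),dict(f=f,cx=c["cx"],cy=c["cy"],o=np.array(c["origin"]),M=M)
def ray(K,u,v):
    d=K["M"]@np.array([(u-K["cx"])/K["f"],(v-K["cy"])/K["f"],1]); return K["o"],d
def onz(K,u,v,z):
    o,d=ray(K,u,v); return o+d*(z-o[2])/d[2]
def proj(K,p):
    q=K["M"].T@(np.array(p,float)-K["o"]); return np.array([K["cx"]+K["f"]*q[0]/q[2],K["cy"]+K["f"]*q[1]/q[2]])
def save(n,im): cv2.imwrite("pics/"+n+".png",im)
E
python3 - <<'E'
from h import *
s=ctrl.sense(); print(s)
for n in["scene","top","wrist"]:
    im,K=cam(n); save(n+"0",im); print(n,K["o"],K["f"],K["cx"],K["cy"],K["M"].round(3).tolist())
E
```

```text
pics
{'time_s': 0.0, 'joints': array([ 1.11457315e+00,  3.13469059e-01,  1.49843666e+00,  4.62960427e-06,
        1.33096946e+00, -2.23373176e-01]), 'dq': array([-2.60979364e-03, -4.57673860e-04,  6.48699578e-04, -3.55729338e-04,
        5.32426023e-04,  1.59959642e-05]), 'tau': array([-2.10935713e-05, -4.12267327e+01, -2.59745210e+01, -1.99401247e-04,
        4.16163632e-03,  1.98245154e-06]), 'eef_pos': array([121.03558055, 510.61634068, 241.72546485]), 'ee_rot': array([ 0.70216703,  0.08171244,  0.70247229, -0.08256641]), 'force': array([-0.17386321, -0.43687196, -0.61719741]), 'wrist_torque': array([ 0.01154241,  0.06371827, -0.00010938]), 'grip_width': 0.9977887018292237}
scene [ 166.65257308 -638.17070364  544.92108826] 408.2800302183898 310.4808290654956 202.53085463989302 [[0.861, -0.237, 0.45], [-0.509, -0.402, 0.761], [0.0, -0.884, -0.467]]
top [ 517.10722683   52.69170419 1218.08064139] 496.2986827333401 331.1017004345953 196.6044222349169 [[-0.014, -0.999, 0.049], [-1.0, 0.014, -0.0], [-0.001, -0.049, -0.999]]
wrist [ 50.44506725 527.11990536 372.95980172] 302.5667437480406 317.96585328464255 202.62163900529453 [[0.23, 0.932, 0.279], [0.973, -0.22, -0.068], [-0.002, 0.288, -0.958]]
```

View pics/scene0.png

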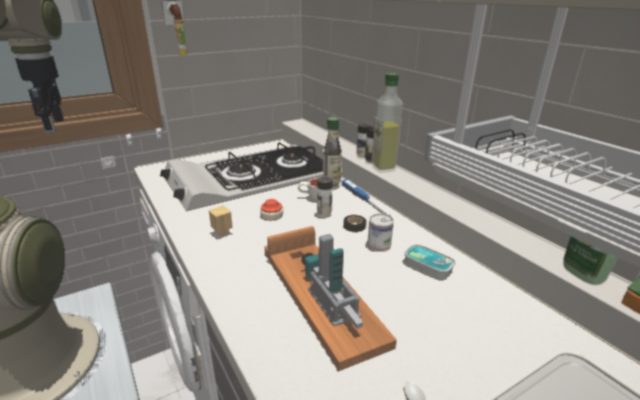

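View pics/top0.png

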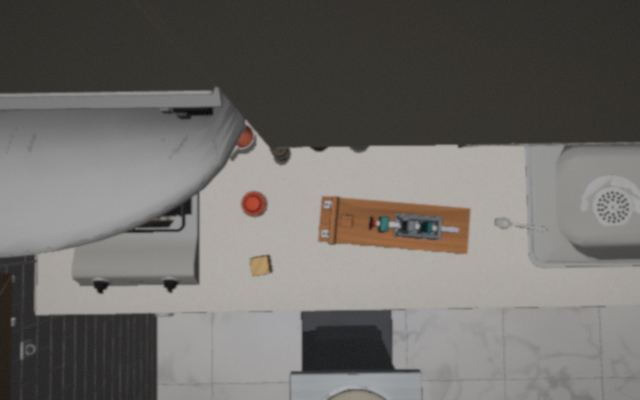

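View pics/wrist0.png

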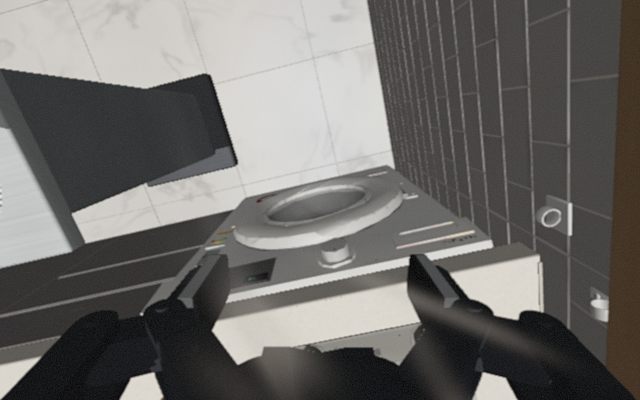

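The top view shows the board at cols 320–470, rows 195–253, with the end rail at the left (world +y). The block is at about (261,266) and the timer at (254,204). I'll zoom in.

Run:
```python
from h import *
im,K=cam("top")
save("top1",cv2.resize(im[175:290,230:480],None,fx=3.2,fy=3.2,interpolation=cv2.INTER_CUBIC))
hsv=cv2.cvtColor(im,cv2.COLOR_BGR2HSV)
for n,(x0,x1,y0,y1) in dict(board=(310,480,185,262),block=(240,280,245,285)).items():
    m=cv2.inRange(hsv,(5,90,40),(30,255,255)); mm=np.zeros_like(m); mm[y0:y1,x0:x1]=m[y0:y1,x0:x1]
    pts=cv2.findNonZero(cv2.morphologyEx(mm,cv2.MORPH_OPEN,np.ones((3,3))));r=cv2.minAreaRect(pts); print(n,r)
    for z in ((22,) if n=="board" else (66,)):
        b=cv2.boxPoints(r); w=np.array([onz(K,u,v,z) for u,v in b]); print(w.round(1).tolist(), w.mean(0))
im,K=cam("scene"); save("scene1",cv2.resize(im[180:370,190:410],None,fx=3,fy=3,interpolation=cv2.INTER_CUBIC))
```

```text
board ((394.1466064453125, 224.35287475585938), (148.04241943359375, 45.49187469482422), 4.5377726554870605)
[[469.5, 84.1, 22.0], [578.4, 74.1, 22.0], [545.3, -281.2, 22.0], [436.7, -269.5, 22.0]] [507.48100619 -98.11605661  22.        ]
block ((260.1891784667969, 265.1351623535156), (16.76869773864746, 17.755088806152344), 80.53767395019531)
[[433.9, 241.7, 66.0], [440.1, 201.2, 66.0], [402.0, 195.1, 66.0], [395.8, 235.6, 66.0]] [417.93976881 218.40236784  66.        ]
```

View pics/top1.png

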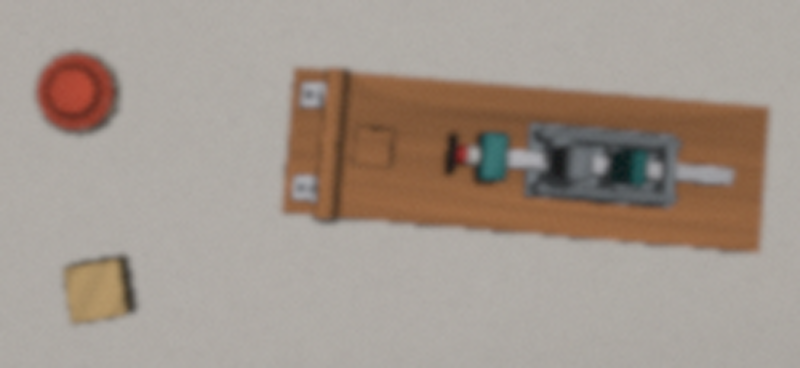

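View pics/scene1.png

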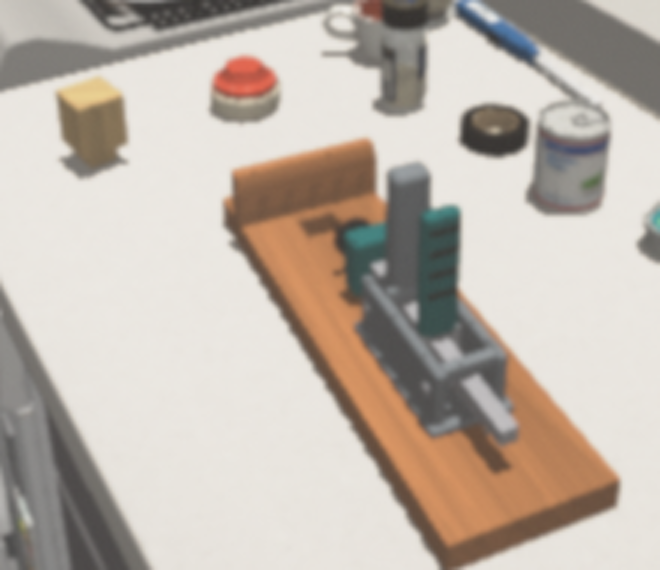

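```bash
cat >> h.py <<'E'
def tool():
    s=ctrl.sense(); q=s["ee_rot"]; M=R.from_quat([q[1],q[2],q[3],q[0]]).as_matrix()
    return np.array(s["eef_pos"]),M,np.degrees(np.arctan2(M[1,1],M[0,1])),s
def st():
    p,M,a,s=tool(); print("t",round(s["time_s"],2),"p",p.round(1),"yaw(tool y)",round(a,2),"xaxis",M[:,0].round(3),"F",np.round(s["force"],1),"w",round(s["grip_width"],3),"q",np.round(s["joints"],2))
E
python3 - <<'E'
from h import *
st()
im,K=cam("top")
print(onz(K,230+375/3.2,175+147/3.2,22))
E
```

```text
t 0.25 p [121.1 510.8 242. ] yaw(tool y) 76.66 xaxis [-0. -0. -1.] F [ 0.3 -0.1  0.9] w 1.002 q [ 1.11  0.31  1.5   0.    1.33 -0.22]
[517.09170368  14.63062698  22.        ]
```

Call:
{"api": "step_arm", "payload": {"commands": [[[0.9, -0.9, 0], -0.047], [[0.9, -0.9, 0], -0.047], [[0.9, -0.9, 0], -0.047], [[0.9, -0.9, 0], -0.047], [[0.9, -0.9, 0], -0.047]], "gripper": -1}}

```text
time_s: 0.8
eef_pos: [298.9, 332.5, 242.5]
ee_rot: [0.624, 0.332, 0.624, -0.332]
force: [0.2, 1.2, -0.2]
grip_width: 1.0
```

Call:
{"api": "step_arm", "payload": {"commands": [[[0.9, -0.9, 0], -0.047], [[0.9, -0.9, 0], -0.047], [[0.9, -0.9, 0], -0.047], [[0.2, -0.1, 0], 0], [[0, 0, 0], 0]]}}

```text
time_s: 1.3
eef_pos: [412.7, 223.3, 242.1]
ee_rot: [0.537, 0.46, 0.537, -0.46]
force: [-1.6, -0.4, 0.7]
grip_width: 0.994
```

Run:
```python
from h import *
st()
im,K=cam("wrist"); save("w1",im); print(proj(K,[418,218,66]))
```

```text
t 1.3 p [412.7 223.3 242.1] yaw(tool y) 8.9 xaxis [-0.  0. -1.] F [-1.6 -0.4  0.7] w 0.994 q [0.25 0.19 1.66 0.   1.3  0.09]
[321.78537419 189.92336873]
```

View pics/w1.png

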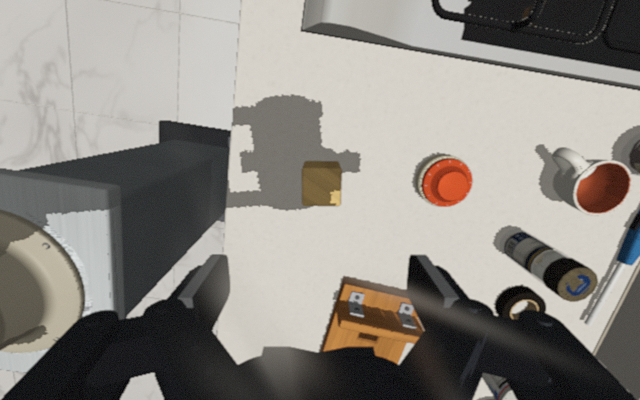

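Run:
```python
from h import *
im,K=cam("wrist")
hsv=cv2.cvtColor(im,cv2.COLOR_BGR2HSV)
crop=im[140:230,270:370]; save("w1c",cv2.resize(crop,None,fx=7,fy=6.5,interpolation=cv2.INTER_CUBIC))
m=cv2.inRange(hsv,(10,90,40),(35,255,255)); mm=np.zeros_like(m); mm[140:230,280:370]=m[140:230,280:370]
r=cv2.minAreaRect(cv2.findNonZero(mm)); b=cv2.boxPoints(r); print(r); w=np.array([onz(K,u,v,66) for u,v in b]); print(w.round(1).tolist(),w.mean(0))
```

```text
((322.0, 184.0), (44.0, 38.0), 90.0)
[[393.4, 244.9, 66.0], [431.6, 251.0, 66.0], [440.0, 204.8, 66.0], [400.1, 198.4, 66.0]] [416.27961215 224.75361883  66.        ]
```

View pics/w1c.png

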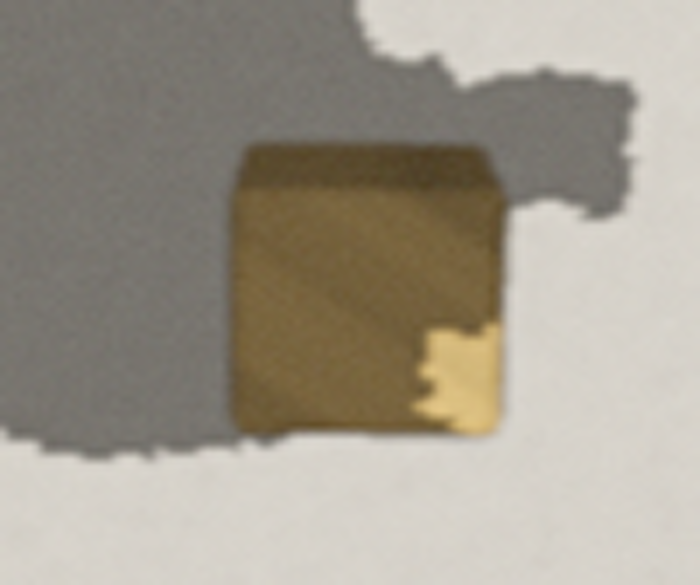

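Run:
```python
from h import *
im,K=cam("wrist")
P=[onz(K,270+u/7,140+v/6.5,66) for u,v in [(231,187),(503,187),(501,435),(233,434)]]
P=np.array(P);print(P.round(1),P.mean(0))
for a,b in((0,1),(3,2)): d=P[b]-P[a]; print(np.degrees(np.arctan2(d[1],d[0])),np.hypot(*d[:2]))
for a,b in((3,0),(2,1)): d=P[b]-P[a]; print(np.degrees(np.arctan2(-d[0],d[1])),np.hypot(*d[:2]))
st()
```

```text
[[393.9 238.5  66. ]
 [433.2 244.8  66. ]
 [440.4 204.4  66. ]
 [400.1 198.1  66. ]] [416.88771887 221.44078146  66.        ]
9.143419360900713 39.878725258933734
8.90882708428656 40.78806468186776
8.743495230799722 40.90040470946398
10.013279930694154 41.07114404421281
t 1.45 p [411.  225.  242.3] yaw(tool y) 9.13 xaxis [-0.  0. -1.] F [ 0.1 -0.2  0.9] w 1.001 q [0.25 0.19 1.66 0.   1.3  0.09]
```

Call:
{"api": "step_arm", "payload": {"commands": [[[0.5, -0.9, 0.2], -0.02], [[0.5, -0.9, 0.2], -0.02], [[0.5, -0.9, 0], -0.02], [[0.5, -0.9, 0], -0.02], [[0.5, -0.9, 0], 0]]}}

```text
time_s: 1.95
eef_pos: [512.1, 44.1, 258.6]
ee_rot: [0.476, 0.523, 0.476, -0.523]
force: [0.6, 1.3, 0.4]
grip_width: 0.999
```

Call:
{"api": "step_arm", "payload": {"commands": [[[0.2, -0.6, 0], 0], [[0, 0, 0], 0], [[0, 0, 0], 0]]}}

```text
time_s: 2.25
eef_pos: [519.6, 21.3, 258.3]
ee_rot: [0.476, 0.523, 0.476, -0.523]
force: [-0.3, 1.0, -0.6]
grip_width: 0.999
```

Run:
```python
from h import *
st()
im,K=cam("wrist"); save("w2",im); print(proj(K,[517.5,15.5,22])); st()
```

```text
t 2.25 p [519.6  21.3 258.3] yaw(tool y) -5.33 xaxis [-0.  0. -1.] F [-0.3  1.  -0.6] w 0.999 q [-0.18  0.29  1.49  0.    1.37 -0.09]
[316.21684375 177.89357009]
t 2.3 p [519.5  21.6 258.4] yaw(tool y) -5.3 xaxis [-0.  0. -1.] F [ 0.8 -0.  -0. ] w 1.002 q [-0.18  0.29  1.49  0.    1.37 -0.09]
```

View pics/w2.png

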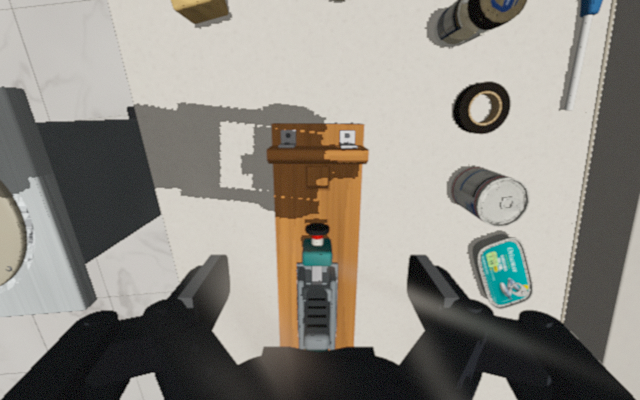

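Run:
```python
from h import *
im,K=cam("wrist"); c=im[110:270,255:380]; save("w2c",cv2.resize(c,None,fx=4,fy=3.75,interpolation=cv2.INTER_CUBIC))
c=im[155:200,290:345]; c=cv2.convertScaleAbs(c,alpha=1.5); save("w2s",cv2.resize(c,None,fx=12,fy=12,interpolation=cv2.INTER_CUBIC))
```

```text
(no output)
```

View pics/w2c.png

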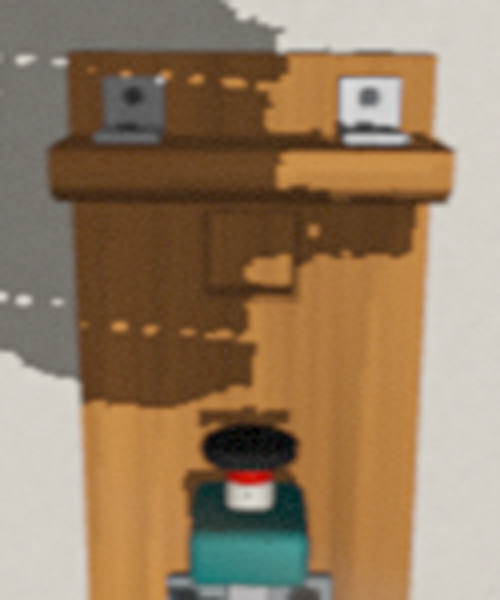

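View pics/w2s.png

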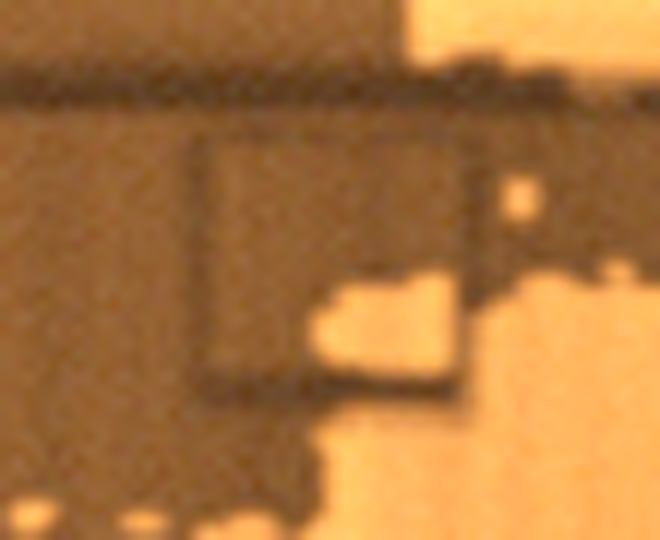

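Run:
```python
from h import *
im,K=cam("wrist"); st()
f=lambda u,v:(255+(u+.5)/4-.5,110+(v+.5)/3.75-.5)
c=onz(K,317.7,176.6,22); print("socket",c)
for u in((306.6,176.6),(329.2,176.6),(317.7,165.2),(317.7,188.2)): print(onz(K,*u,22).round(1))
# board side edges by gradient, rows 200..340
sat=cv2.cvtColor(im,cv2.COLOR_BGR2HSV)[...,1].astype(int)
L=[];Rr=[]
for v in range(195,335):
    row=sat[v]; on=np.where(row[262:375]>100)[0]+262
    if len(on)>5: L.append((on[0]-.5,v)); Rr.append((on[-1]+.5,v))
for nm,E in(("L",L),("R",Rr)):
    W=np.array([onz(K,u,v,22)[:2] for u,v in E]); p=np.polyfit(W[:,1],W[:,0],1)
    for _ in range(3):
        r=np.abs(np.polyval(p,W[:,1])-W[:,0]); k=r<np.percentile(r,70); p=np.polyfit(W[k,1],W[k,0],1)
    print(nm,"x at y=15",np.polyval(p,15),"x at -60",np.polyval(p,-60),"yaw",np.degrees(-np.arctan(p[0])), r.max())
# rail top corner ends: far edge board end
print(onz(K,*f(70,52),22),onz(K,*f(435,52),22))
print("pad",onz(K,*f(250,445),48))
```

```text
t 2.4 p [519.6  21.5 258.5] yaw(tool y) -5.28 xaxis [ 0.  0. -1.] F [ 0.5 -0.1  0.6] w 0.999 q [-0.18  0.29  1.49  0.    1.37 -0.09]
socket [519.50627937  17.26528191  22.        ]
[505.8  18.5  22. ]
[533.7  16.   22. ]
[520.8  31.4  22. ]
[518.2   2.6  22. ]
L x at y=15 464.3416264234749 x at -60 457.12495767011166 yaw -5.496207882311779 0.9978359283977056
R x at y=15 572.8951926152473 x at -60 565.5226331408463 yaw -5.614183553166784 1.0081903468653763
[471.93865309  85.47776039  22.        ] [578.82927085  75.68097688  22.        ]
pad [513.50706109 -40.66623022  48.        ]
```

Call:
{"api": "step_arm", "payload": {"commands": [[[-0.5, 0.95, 0], 0.02], [[-0.5, 0.95, 0], 0.02], [[-0.5, 0.95, 0], 0.02], [[-0.5, 0.95, 0], 0.02], [[-0.5, 0.95, 0], 0]]}}

```text
time_s: 2.9
eef_pos: [418.2, 212.2, 258.6]
ee_rot: [0.538, 0.459, 0.538, -0.458]
force: [0.9, 0.3, -0.1]
grip_width: 1.001
```

Call:
{"api": "step_arm", "payload": {"commands": [[[-0.065, 0.25, -0.9], 0], [[0, 0, -0.9], 0], [[0, 0, -0.9], 0], [[0, 0, -0.9], 0], [[0, 0, 0], 0]]}}

```text
time_s: 3.4
eef_pos: [414.6, 220.2, 111.2]
ee_rot: [0.536, 0.457, 0.54, -0.461]
force: [-0.2, -0.3, 1.4]
grip_width: 0.999
```

Run:
```python
from h import *
st()
im,K=cam("wrist"); save("w3",im); print(proj(K,[417,221.4,66]))
```

```text
t 3.4 p [414.6 220.2 111.2] yaw(tool y) 9.07 xaxis [-0.007 -0.002 -1.   ] F [-0.2 -0.3  1.4] w 0.999 q [0.24 0.35 1.82 0.   0.97 0.08]
[321.72675894 231.13984757]
```

View pics/w3.png

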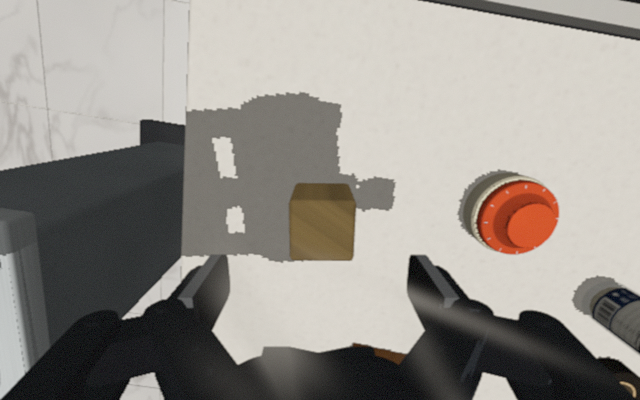

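Call:
{"api": "step_arm", "payload": {"commands": [[[0.06, 0.03, -0.6], 0], [[0, 0, -0.6], 0], [[0, 0, -0.6], 0], [[0, 0, 0], 0], [[0, 0, 0], 0]]}}

```text
time_s: 3.95
eef_pos: [420.7, 221.7, 44.2]
ee_rot: [0.538, 0.46, 0.537, -0.458]
force: [-0.7, -0.2, 0.5]
grip_width: 1.001
```

Run:
```python
from h import *
st()
im,K=cam("wrist"); save("w4",im)
```

```text
t 3.95 p [420.7 221.7  44.2] yaw(tool y) 9.01 xaxis [ 0.002  0.001 -1.   ] F [-0.7 -0.2  0.5] w 1.001 q [0.24 0.47 1.86 0.   0.8  0.08]
```

View pics/w4.png

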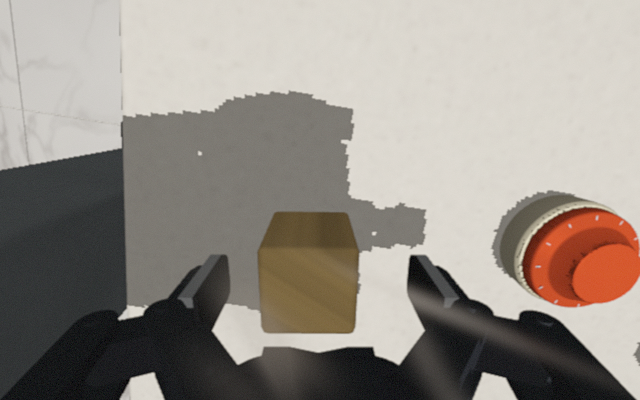

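Call:
{"api": "step_arm", "payload": {"commands": [[[-0.09, -0.01, -0.08], 0], [[0, 0, 0], 0], [[0, 0, 0], 0]]}}

```text
time_s: 4.3
eef_pos: [416.3, 220.9, 39.6]
ee_rot: [0.538, 0.459, 0.537, -0.459]
force: [-0.2, 0.3, -0.4]
grip_width: 0.998
```

Call:
{"api": "step_arm", "payload": {"commands": [[[0, 0, 0], 0], [[0, 0, 0], 0], [[0, 0, 0], 0], [[0, 0, 0], 0], [[0, 0, 0], 0]], "gripper": 1, "force": 40}}

```text
time_s: 4.8
eef_pos: [416.2, 220.8, 39.2]
ee_rot: [0.538, 0.459, 0.538, -0.459]
force: [0.0, -0.8, 2.6]
grip_width: 0.488
```

Run:
```python
from h import *
st()
im,K=cam("wrist"); save("w5",im)
```

```text
t 4.8 p [416.2 220.8  39.2] yaw(tool y) 8.98 xaxis [ 0. -0. -1.] F [ 0.  -0.8  2.6] w 0.488 q [ 0.24  0.48  1.87 -0.    0.79  0.08]
```

View pics/w5.png

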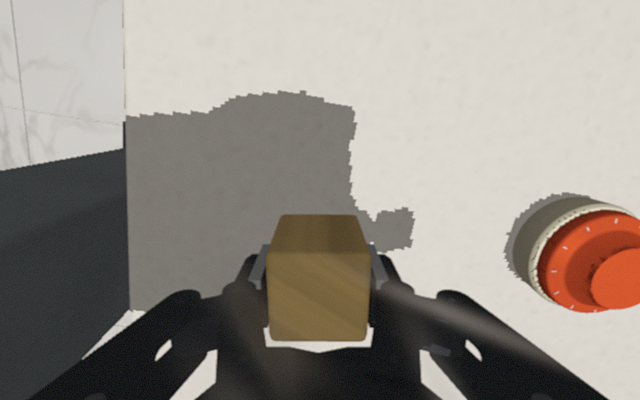

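Run:
```python
from h import *
im,K=cam("wrist"); save("w5c",cv2.resize(im[200:350,250:390],None,fx=4,fy=4,interpolation=cv2.INTER_CUBIC))
P=np.array([onz(K,u,v,66) for u,v in[(270,252),(367,251),(369,340),(268,341)]]); print(P.round(1),P.mean(0)); st()
```

```text
[[395.5 239.4  66. ]
 [431.7 245.6  66. ]
 [440.8 205.8  66. ]
 [399.2 198.6  66. ]] [416.80186864 222.34763902  66.        ]
t 4.9 p [416.3 220.8  39.2] yaw(tool y) 8.98 xaxis [ 0.  0. -1.] F [-0.5 -0.   3.7] w 0.487 q [ 0.24  0.48  1.87 -0.    0.79  0.08]
```

View pics/w5c.png

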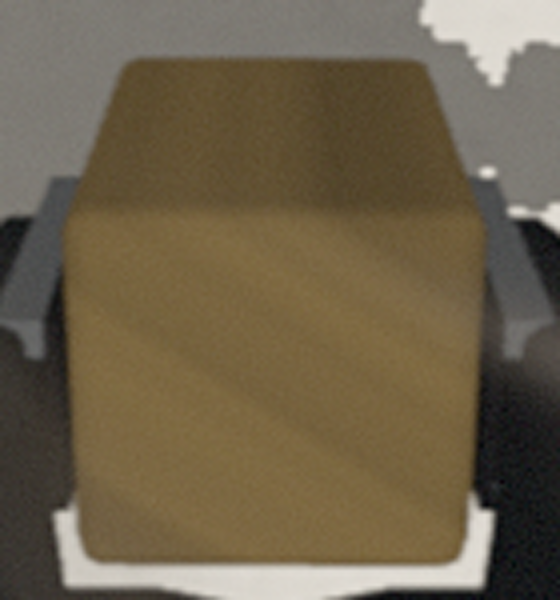

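Call:
{"api": "step_arm", "payload": {"commands": [[[0, 0, 0.8], 0], [[0, 0, 0.8], 0], [[0.2, -0.4, 0.6], 0], [[0.4, -0.7, 0.1], -0.02], [[0.4, -0.7, 0], -0.02]]}}

```text
time_s: 5.4
eef_pos: [456.8, 148.2, 132.0]
ee_rot: [0.508, 0.493, 0.507, -0.492]
force: [0.3, 0.9, -1.2]
grip_width: 0.486
```

Call:
{"api": "step_arm", "payload": {"commands": [[[0.4, -0.8, 0], -0.02], [[0.4, -0.8, 0], -0.02], [[0.4, -0.8, 0], 0], [[0.3, -0.7, 0], 0], [[0, 0, 0], 0]]}}

```text
time_s: 5.9
eef_pos: [517.1, 21.9, 130.6]
ee_rot: [-0.475, -0.524, -0.475, 0.524]
force: [-1.0, 1.2, -1.3]
grip_width: 0.49
```

Run:
```python
from h import *
st()
```

```text
t 5.9 p [517.1  21.9 130.6] yaw(tool y) -5.63 xaxis [ 0. -0. -1.] F [-1.   1.2 -1.3] w 0.49 q [-0.18  0.41  1.67 -0.    1.06 -0.09]
```

Call:
{"api": "step_arm", "payload": {"commands": [[[0.04, -0.155, 0], 0], [[0, 0, -0.5], 0], [[0, 0, -0.5], 0], [[0, 0, -0.4], 0], [[0, 0, 0], 0]]}}

```text
time_s: 6.4
eef_pos: [517.1, 18.1, 73.8]
ee_rot: [-0.476, -0.522, -0.476, 0.524]
force: [0.6, -7.0, -0.6]
grip_width: 0.487
```

Call:
{"api": "step_arm", "payload": {"commands": [[[0, 0, 0], 0]]}}

```text
time_s: 6.5
eef_pos: [517.2, 18.4, 74.6]
ee_rot: [-0.476, -0.522, -0.476, 0.523]
force: [-1.0, -6.1, -1.3]
grip_width: 0.487
```

Run:
```python
from h import *
st()
for n in("wrist","scene"):
    im,K=cam(n); save("p1"+n,im if n=="wrist" else cv2.resize(im[180:340,230:390],None,fx=4,fy=3.7,interpolation=cv2.INTER_CUBIC))
```

```text
t 6.5 p [517.2  18.4  74.6] yaw(tool y) -5.33 xaxis [-0.001 -0.002 -1.   ] F [-1.  -6.1 -1.3] w 0.487 q [-0.19  0.5   1.71 -0.    0.93 -0.1 ]
```

View pics/p1wrist.png

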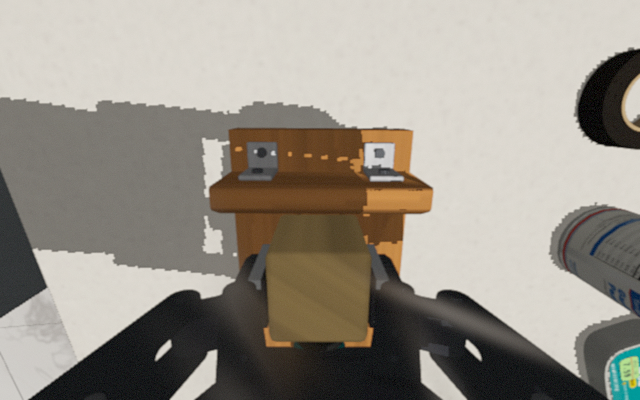

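View pics/p1scene.png

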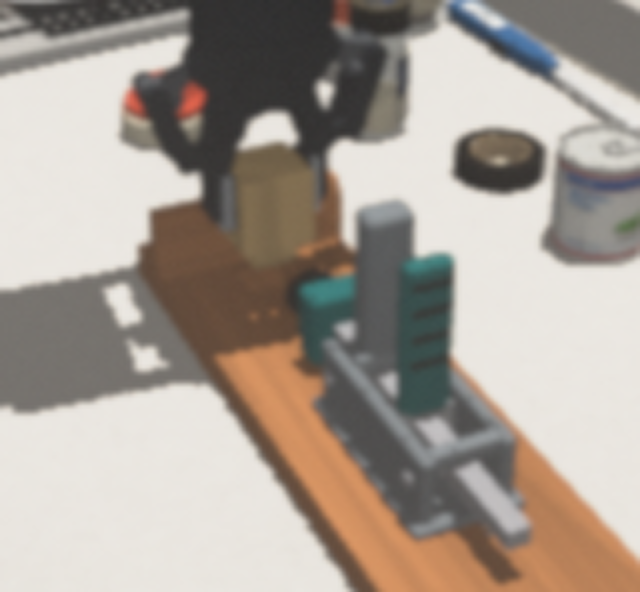

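Call:
{"api": "step_arm", "payload": {"commands": [[[0.035, -0.06, 0], 0], [[0, 0, 0], 0], [[0, 0, 0], 0]]}}

```text
time_s: 6.9
eef_pos: [519.1, 16.6, 75.1]
ee_rot: [0.476, 0.523, 0.476, -0.523]
force: [0.4, -0.8, 0.6]
grip_width: 0.485
```

Run:
```python
from h import *
st()
im,K=cam("wrist"); save("p2wrist",cv2.resize(im[120:360,200:440],None,fx=3,fy=2.5,interpolation=cv2.INTER_CUBIC))
```

```text
t 6.9 p [519.1  16.6  75.1] yaw(tool y) -5.39 xaxis [-0.  0. -1.] F [ 0.4 -0.8  0.6] w 0.485 q [-0.19  0.5   1.71  0.    0.93 -0.1 ]
```

View pics/p2wrist.png

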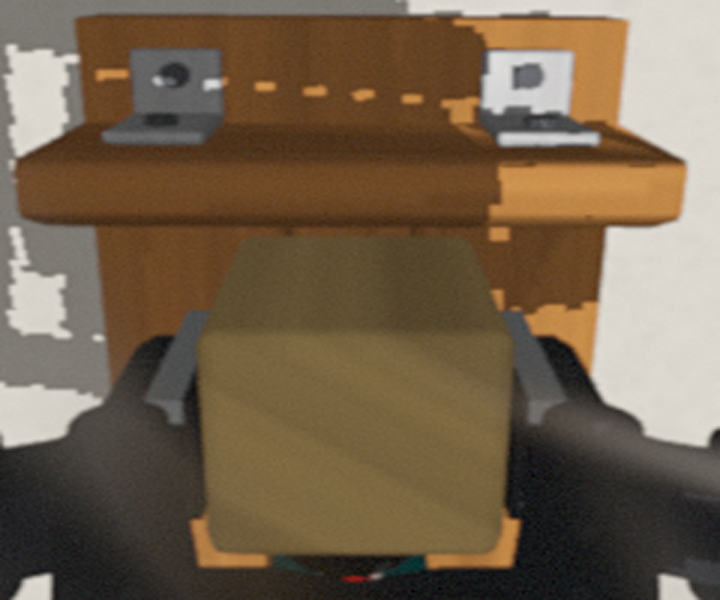

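Call:
{"api": "step_arm", "payload": {"commands": [[[-0.005, -0.01, -0.1], 0], [[0, 0, -0.1], 0], [[0, 0, -0.1], 0], [[0, 0, -0.1], 0], [[0, 0, 0], 0]]}}

```text
time_s: 7.45
eef_pos: [518.6, 15.9, 58.4]
ee_rot: [-0.475, -0.523, -0.476, 0.523]
force: [-0.4, 0.1, -0.8]
grip_width: 0.482
```

Run:
```python
from h import *
st()
```

```text
t 7.45 p [518.6  15.9  58.4] yaw(tool y) -5.42 xaxis [-0.001  0.    -1.   ] F [-0.4  0.1 -0.8] w 0.482 q [-0.2   0.52  1.72  0.    0.9  -0.1 ]
```

Call:
{"api": "step_arm", "payload": {"commands": [[[0, 0, -0.05], 0], [[0, 0, -0.05], 0], [[0, 0, -0.05], 0], [[0, 0, 0], 0]]}}

```text
time_s: 7.85
eef_pos: [518.8, 15.8, 52.8]
ee_rot: [-0.476, -0.523, -0.476, 0.523]
force: [-0.7, -0.1, -1.4]
grip_width: 0.488
```

Run:
```python
from h import *
st()
```

```text
t 7.85 p [518.8  15.8  52.8] yaw(tool y) -5.42 xaxis [-0.  0. -1.] F [-0.7 -0.1 -1.4] w 0.488 q [-0.2   0.53  1.72  0.    0.88 -0.1 ]
```

Past the taper with no force. I'll take it down to full depth (expected z about 45.2).

Call:
{"api": "step_arm", "payload": {"commands": [[[0, 0, -0.05], 0], [[0, 0, -0.05], 0], [[0, 0, -0.05], 0], [[0, 0, -0.05], 0], [[0, 0, 0], 0]]}}

```text
time_s: 8.35
eef_pos: [518.8, 15.8, 45.2]
ee_rot: [-0.476, -0.523, -0.476, 0.523]
force: [-3.6, 0.2, 3.1]
grip_width: 0.489
```

Run:
```python
from h import *
st()
im,K=cam("wrist"); save("p3",im)
```

```text
t 8.35 p [518.8  15.8  45.2] yaw(tool y) -5.42 xaxis [-0.  0. -1.] F [-3.6  0.2  3.1] w 0.489 q [-0.2   0.55  1.73 -0.    0.87 -0.1 ]
```

View pics/p3.png

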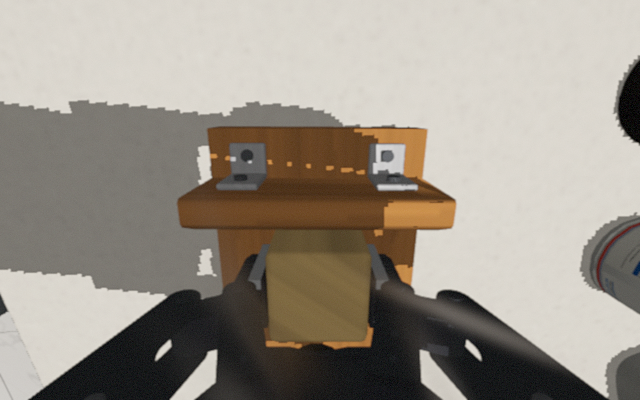

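Call:
{"api": "step_arm", "payload": {"commands": [[[-0.01, 0, -0.03], 0], [[0, 0, 0], 0]]}}

```text
time_s: 8.6
eef_pos: [518.8, 15.8, 45.2]
ee_rot: [0.476, 0.523, 0.476, -0.523]
force: [-7.5, 0.1, 15.6]
grip_width: 0.487
```

Call:
{"api": "step_arm", "payload": {"commands": [[[0, 0, 0], 0], [[0, 0, 0], 0], [[0, 0, 0], 0], [[0, 0, 0], 0], [[0, 0, 0], 0]], "gripper": -1}}

```text
time_s: 9.1
eef_pos: [518.6, 15.8, 43.8]
ee_rot: [0.476, 0.523, 0.476, -0.523]
force: [-0.3, -1.3, 0.5]
grip_width: 0.995
```

Run:
```python
from h import *
st()
im,K=cam("wrist"); save("p4",im)
```

```text
t 9.1 p [518.6  15.8  43.8] yaw(tool y) -5.42 xaxis [ 0. -0. -1.] F [-0.3 -1.3  0.5] w 0.995 q [-0.2   0.55  1.73 -0.    0.86 -0.1 ]
```

View pics/p4.png

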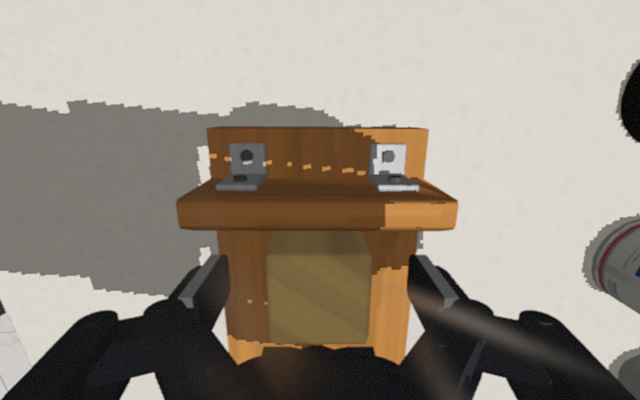

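Call:
{"api": "step_arm", "payload": {"commands": [[[0, 0, 0.8], 0], [[0, 0, 0.9], 0], [[0, 0, 0.9], 0], [[0, 0, 0.9], 0.045], [[0, 0, 0.8], 0.045]]}}

```text
time_s: 9.65
eef_pos: [518.6, 15.8, 217.8]
ee_rot: [0.546, 0.449, 0.546, -0.449]
force: [0.0, 0.6, -1.0]
grip_width: 0.996
```

Call:
{"api": "step_arm", "payload": {"commands": [[[0, -0.4, 0], 0.045], [[0, -0.4, 0], 0.045], [[-0.1, -0.4, 0], 0.045], [[-0.1, -0.5, 0], 0.045], [[-0.1, -0.5, 0], 0.045]]}}

```text
time_s: 10.15
eef_pos: [506.3, -72.8, 215.8]
ee_rot: [0.668, 0.232, 0.668, -0.232]
force: [0.1, 0.6, 0.0]
grip_width: 1.002
```

Call:
{"api": "step_arm", "payload": {"commands": [[[0, -0.5, 0], 0.045], [[0, -0.5, 0], 0.045], [[0, -0.4, 0], 0.045], [[0, 0, 0], 0.045], [[0, 0, 0], 0]]}}

```text
time_s: 10.65
eef_pos: [506.5, -128.5, 215.7]
ee_rot: [0.706, 0.039, 0.706, -0.039]
force: [-0.9, 0.5, 0.2]
grip_width: 1.001
```

Run:
```python
from h import *
st()
im,K=cam("wrist"); save("q1",im)
im,K=cam("top"); save("q1t",cv2.resize(im[180:270,300:490],None,fx=4,fy=4,interpolation=cv2.INTER_CUBIC))
```

```text
t 10.65 p [ 506.5 -128.5  215.7] yaw(tool y) 83.71 xaxis [-0.  0. -1.] F [-0.9  0.5  0.2] w 1.001 q [-0.47  0.33  1.55  0.    1.27 -1.93]
```

View pics/q1.png

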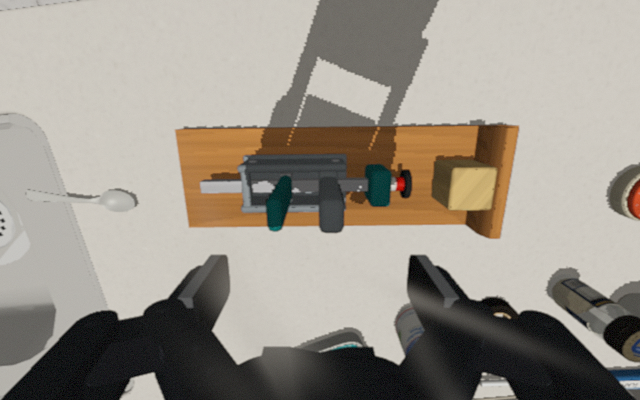

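View pics/q1t.png

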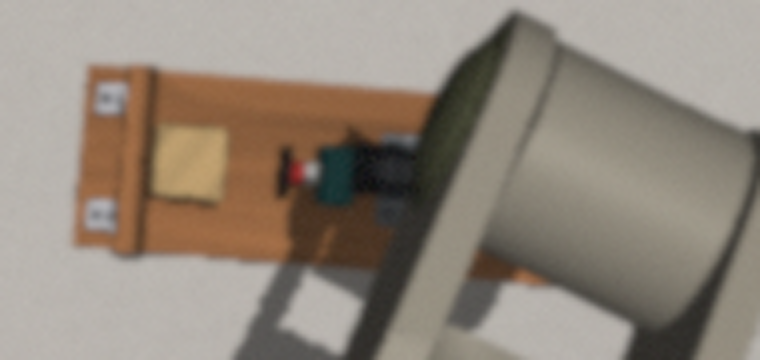

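```bash
cat >> h.py <<'E'
SO=np.array([507.5,-98.0]); YA=np.radians(-5.45)
def tostand(p):
    d=np.array(p)[:2]-SO; c,s=np.cos(YA),np.sin(YA); return np.array([c*d[0]+s*d[1],-s*d[0]+c*d[1]])
def fromstand(x,y,z=0):
    c,s=np.cos(YA),np.sin(YA); return np.array([SO[0]+c*x-s*y,SO[1]+s*x+c*y,z])
E
python3 - <<'E'
from h import *
im,K=cam("wrist"); save("q1c",cv2.resize(im[110:250,230:430],None,fx=4,fy=4,interpolation=cv2.INTER_CUBIC))
for p in[(0,115,72),(0,-12,150),(0,-30,150),(0,-68,146),(-13,-21,150),(13,-21,150),(0,48,63),(0,36,72)]: print(p,proj(K,fromstand(*p)).round(1), ((proj(K,fromstand(*p))-[230,110])*4).round(0))
print(tostand(tool()[0]), fromstand(0,-33))
E
```

```text
(0, 115, 72) [473.7 187.8] [975. 311.]
(0, -12, 150) [344.8 218.1] [459. 433.]
(0, -30, 150) [318.7 218.6] [355. 434.]
(0, -68, 146) [264.8 217.6] [139. 430.]
(-13, -21, 150) [331.7 200.3] [407. 361.]
(13, -21, 150) [331.8 235.8] [407. 503.]
(0, 48, 63) [399.4 186.7] [678. 307.]
(0, 36, 72) [389.1 189.2] [636. 317.]
[  1.93380477 -29.88238617] [ 504.36575672 -130.8508222     0.        ]
```

View pics/q1c.png

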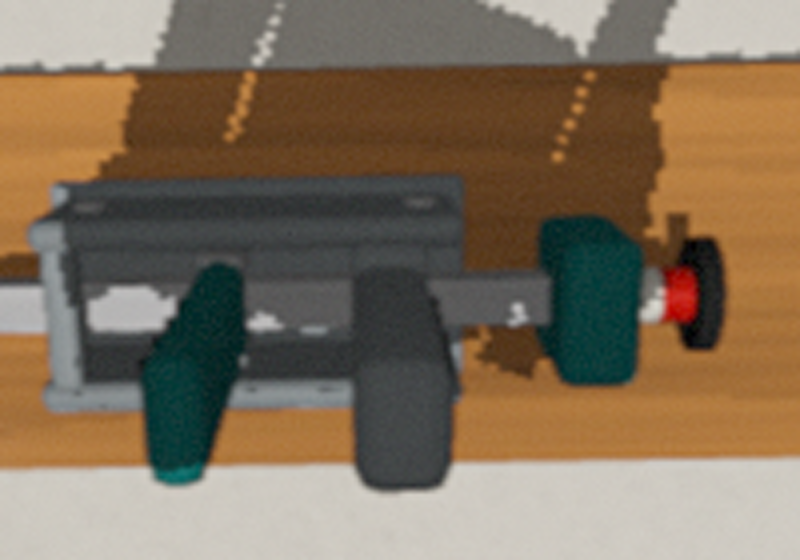

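Run:
```python
from h import *
im,K=cam("wrist")
g=lambda u,v:(230+(u+.5)/4-.5,110+(v+.5)/4-.5)
print("pad front z48",tostand(onz(K,*g(722,293),48)),"head front z72",tostand(onz(K,*g(639,310),72)),"block front z72",[tostand(onz(K,434,v,72)) for v in(170,185,205)])
st()
```

```text
pad front z48 [-0.12534618 62.75241358] head front z72 [-2.04554114 36.28676494] block front z72 [array([-17.54231538,  76.46705974]), array([-3.37141961, 77.78121276]), array([16.18083421, 79.59441172])]
t 10.85 p [ 506.6 -127.9  215.9] yaw(tool y) 83.55 xaxis [ 0. -0. -1.] F [ 0.2  0.3 -0.4] w 0.999 q [-0.47  0.33  1.55  0.    1.27 -1.93]
```

Call:
{"api": "step_arm", "payload": {"commands": [[[-0.055, -0.072, 0], 0.0055], [[0, 0, -0.5], 0], [[0, 0, -0.5], 0], [[0, 0, 0], 0]]}}

```text
time_s: 11.25
eef_pos: [503.3, -130.6, 173.9]
ee_rot: [0.705, 0.034, 0.708, -0.032]
force: [-0.7, -0.1, 0.5]
grip_width: 0.996
```

Run:
```python
from h import *
st();print(tostand(tool()[0]))
im,K=cam("wrist"); save("q2",im)
```

```text
t 11.25 p [ 503.3 -130.6  173.9] yaw(tool y) 84.66 xaxis [-0.004  0.002 -1.   ] F [-0.7 -0.1  0.5] w 0.996 q [-0.48  0.37  1.61 -0.    1.17 -1.96]
[ -1.11780846 -32.85501991]
```

View pics/q2.png

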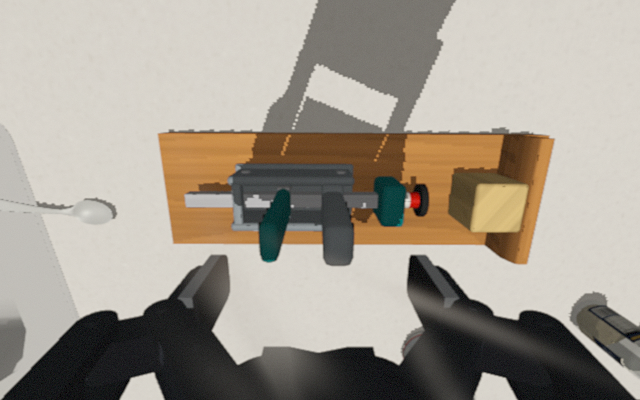

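Call:
{"api": "step_arm", "payload": {"commands": [[[0.02, 0, -0.6], 0], [[0, 0, -0.6], 0], [[0, 0, -0.45], 0], [[0, 0, 0], 0], [[0, 0, 0], 0]]}}

```text
time_s: 11.8
eef_pos: [505.8, -131.4, 111.3]
ee_rot: [0.707, 0.033, 0.706, -0.033]
force: [-0.6, 0.1, 0.4]
grip_width: 0.998
```

Run:
```python
from h import *
st();print(tostand(tool()[0]))
im,K=cam("wrist"); save("q3",im)
```

```text
t 11.8 p [ 505.8 -131.4  111.3] yaw(tool y) 84.67 xaxis [ 0.002 -0.001 -1.   ] F [-0.6  0.1  0.4] w 0.998 q [-0.48  0.45  1.67 -0.    1.02 -1.96]
[  1.47115372 -33.40655245]
```

View pics/q3.png

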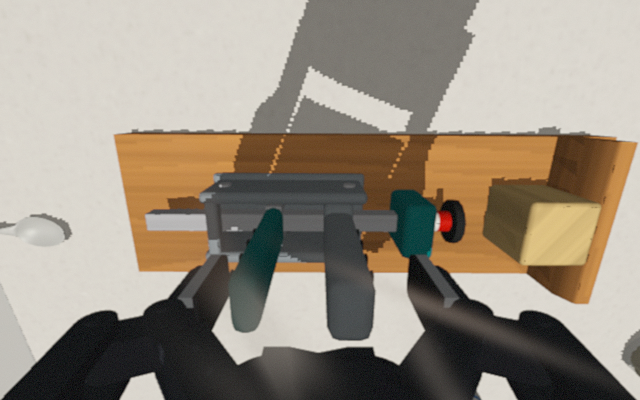

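Call:
{"api": "step_arm", "payload": {"commands": [[[-0.03, 0.01, -0.08], 0], [[0, 0, 0], 0], [[0, 0, 0], 0]]}}

```text
time_s: 12.15
eef_pos: [504.0, -130.7, 107.1]
ee_rot: [0.707, 0.033, 0.706, -0.033]
force: [-0.5, 0.2, -0.1]
grip_width: 1.002
```

Call:
{"api": "step_arm", "payload": {"commands": [[[0, 0, 0], 0], [[0, 0, 0], 0], [[0, 0, 0], 0], [[0, 0, 0], 0], [[0, 0, 0], 0]], "gripper": 0.02, "force": 50}}

```text
time_s: 12.65
eef_pos: [504.9, -131.2, 108.1]
ee_rot: [0.707, 0.033, 0.705, -0.033]
force: [-0.1, 0.6, 9.8]
grip_width: 0.49
```

Run:
```python
from h import *
st();print(tostand(tool()[0]))
im,K=cam("wrist"); save("q4",im)
```

```text
t 12.65 p [ 504.9 -131.2  108.1] yaw(tool y) 84.65 xaxis [ 0.003 -0.001 -1.   ] F [-0.1  0.6  9.8] w 0.49 q [-0.48  0.45  1.68  0.    1.01 -1.96]
[  0.57606063 -33.25895891]
```

View pics/q4.png

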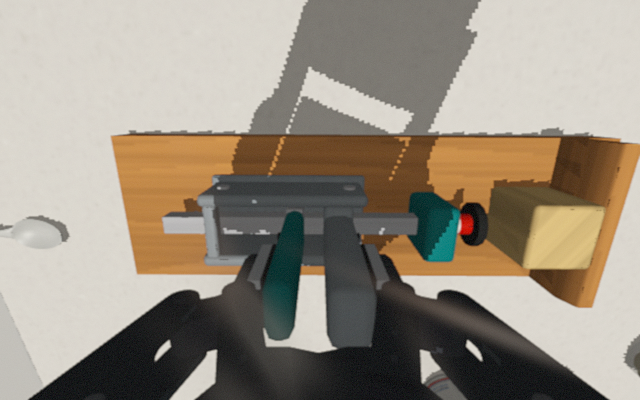

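```bash
cat >> h.py <<'E'
def adv(im,K):
    # teal head right edge and stem red/white via color; tail via bright gray
    hsv=cv2.cvtColor(im,cv2.COLOR_BGR2HSV)
    red=cv2.inRange(hsv,(0,160,90),(8,255,255))|cv2.inRange(hsv,(172,160,90),(180,255,255))
    red[:, :380]=0; red[:,520:]=0; red[:180]=0; red[270:]=0
    y,x=np.where(red>0)
    out={}
    if len(x): 
        v=np.median(y); out["red"]=(x.min(),x.max(),round(float(v),1)); out["redY"]=[round(tostand(onz(K,u,v,48+6))[1],1) for u in(x.min()-.5,x.max()+.5)]
    return out
E
python3 - <<'E'
from h import *
for n in("q3","q4"):
    im0=cv2.imread(f"pics/{n}.png"); im,K=cam("wrist") if n=="q3" else (im,K)
    print(n,adv(im0,K), tostand(onz(K,147.5 if n=="q3" else 163.5,221,54)))
save("q4c",cv2.resize(im[180:280,390:610],None,fx=3.6,fy=3.6,interpolation=cv2.INTER_CUBIC))
E
```

```text
q3 {'red': (np.int64(438), np.int64(452), 221.0), 'redY': [np.float64(43.8), np.float64(53.6)]} [  -3.36156635 -145.04279929]
q4 {'red': (np.int64(459), np.int64(473), 224.0), 'redY': [np.float64(57.8), np.float64(67.5)]} [  -3.39669459 -134.60218279]
```

View pics/q4c.png

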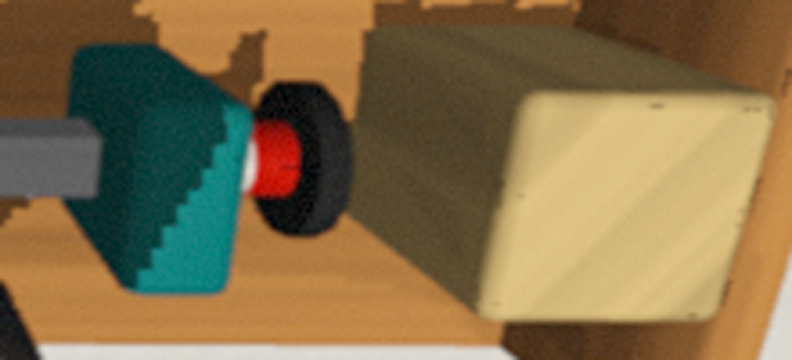

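Call:
{"api": "step_arm", "payload": {"commands": [[[0, 0, 0], 0], [[0, 0, 0], 0], [[0, 0, 0], 0], [[0, 0, 0], 0]], "gripper": -0.8}}

```text
time_s: 13.15
eef_pos: [503.9, -130.6, 106.5]
ee_rot: [0.706, 0.033, 0.706, -0.033]
force: [0.1, -0.8, 0.6]
grip_width: 0.901
```

Run:
```python
from h import *
st();im,K=cam("wrist"); save("q5",im);print(adv(im,K),tostand(tool()[0]))
```

```text
t 13.15 p [ 503.9 -130.6  106.5] yaw(tool y) 84.67 xaxis [-0.  0. -1.] F [ 0.1 -0.8  0.6] w 0.901 q [-0.48  0.45  1.68 -0.    1.01 -1.96]
{'red': (np.int64(459), np.int64(473), 227.0), 'redY': [np.float64(57.8), np.float64(67.6)]} [ -0.48336877 -32.8093821 ]
```

View pics/q5.png

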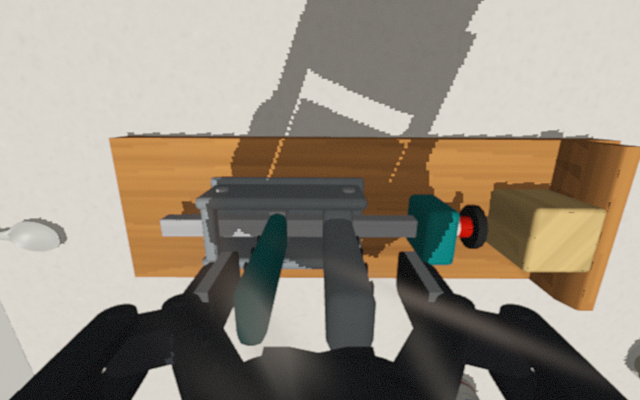

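Call:
{"api": "step_arm", "payload": {"commands": [[[0, 0, 0], 0], [[0, 0, 0], 0], [[0, 0, 0], 0], [[0, 0, 0], 0]], "gripper": 0.02}}

```text
time_s: 13.6
eef_pos: [504.5, -131.1, 107.5]
ee_rot: [0.707, 0.033, 0.706, -0.033]
force: [0.1, 0.1, 6.2]
grip_width: 0.493
```

Run:
```python
from h import *
st();im,K=cam("wrist"); save("q6",im);print(adv(im,K),tostand(tool()[0]));save("q6c",cv2.resize(im[180:280,390:610],None,fx=3.6,fy=3.6,interpolation=cv2.INTER_CUBIC))
```

```text
t 13.6 p [ 504.5 -131.1  107.5] yaw(tool y) 84.66 xaxis [ 0.002 -0.001 -1.   ] F [0.1 0.1 6.2] w 0.493 q [-0.48  0.45  1.68 -0.    1.01 -1.96]
{'red': (np.int64(469), np.int64(482), 225.0), 'redY': [np.float64(64.2), np.float64(73.3)]} [  0.16551938 -33.24810458]
```

View pics/q6c.png

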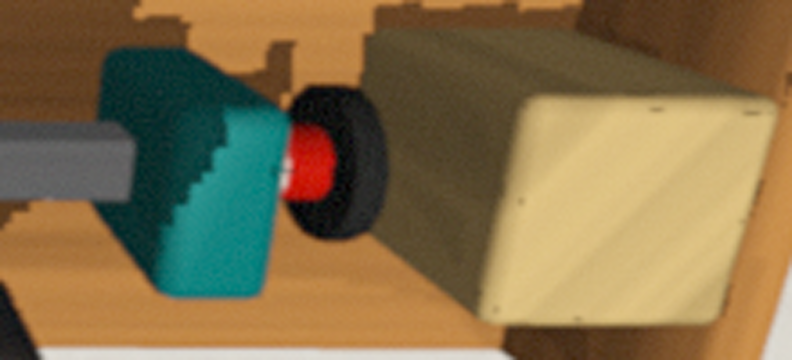

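Call:
{"api": "step_arm", "payload": {"commands": [[[0, 0, 0], 0], [[0, 0, 0], 0]]}}

```text
time_s: 13.85
eef_pos: [504.5, -131.1, 107.6]
ee_rot: [0.707, 0.033, 0.706, -0.033]
force: [-0.5, -0.6, 6.6]
grip_width: 0.493
```

Run:
```python
from h import *
st();im,K=cam("wrist"); save("q7",im);print(adv(im,K),tostand(tool()[0]))
```

```text
t 13.85 p [ 504.5 -131.1  107.6] yaw(tool y) 84.66 xaxis [ 0.002 -0.001 -1.   ] F [-0.5 -0.6  6.6] w 0.493 q [-0.48  0.45  1.68 -0.    1.01 -1.96]
{'red': (np.int64(468), np.int64(482), 225.5), 'redY': [np.float64(63.6), np.float64(73.3)]} [  0.17366992 -33.22985607]
```

View pics/q7.png

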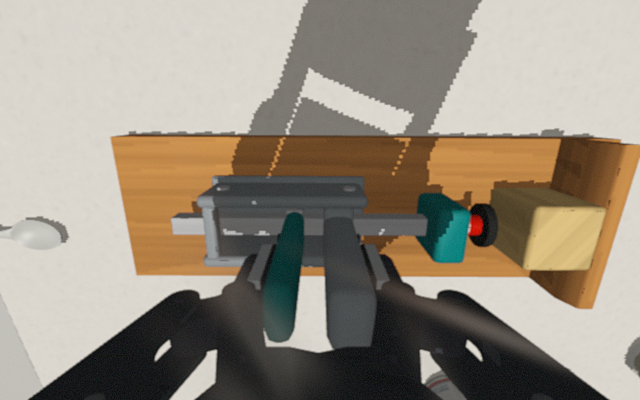

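Call:
{"api": "step_arm", "payload": {"commands": [[[0, 0, 0], 0], [[0, 0, 0], 0], [[0, 0, 0], 0], [[0, 0, 0], 0], [[0, 0, 0], 0]], "gripper": -1}}

```text
time_s: 14.4
eef_pos: [503.9, -130.6, 106.6]
ee_rot: [0.706, 0.033, 0.706, -0.033]
force: [0.1, -0.1, -0.3]
grip_width: 1.0
```

Call:
{"api": "step_arm", "payload": {"commands": [[[0, 0, 0], 0], [[0, 0, 0], 0], [[0, 0, 0], 0]]}}

```text
time_s: 14.7
eef_pos: [504.0, -130.7, 106.7]
ee_rot: [0.706, 0.033, 0.706, -0.033]
force: [0.6, 0.4, -0.1]
grip_width: 1.001
```

Run:
```python
from h import *
st();im,K=cam("wrist"); save("q8",im);print(adv(im,K),tostand(tool()[0]))
for p in((-13,-68,146),(0,-68,146),(13,-68,146),(13,-12,150)): print(p,proj(K,fromstand(*p)).round(1))
```

```text
t 14.7 p [ 504.  -130.7  106.7] yaw(tool y) 84.67 xaxis [-0.  0. -1.] F [ 0.6  0.4 -0.1] w 1.001 q [-0.48  0.45  1.68 -0.    1.01 -1.96]
{'red': (np.int64(468), np.int64(482), 227.0), 'redY': [np.float64(63.7), np.float64(73.4)]} [ -0.42916465 -32.86390567]
(-13, -68, 146) [218.5 291.6]
(0, -68, 146) [221.8 323.1]
(13, -68, 146) [224.9 352.6]
(13, -12, 150) [377.3 361.5]
```

View pics/q8.png

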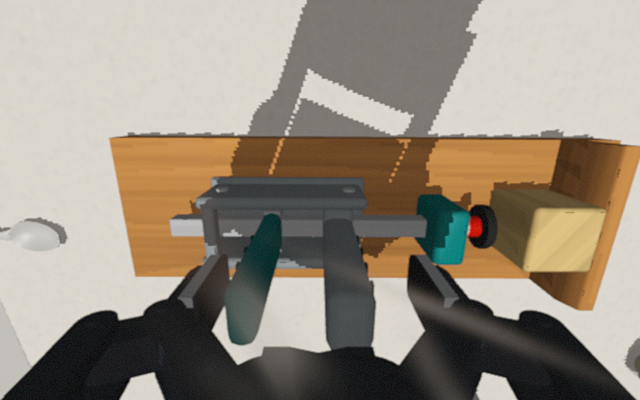

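Call:
{"api": "step_arm", "payload": {"commands": [[[0, 0, 0], 0], [[0, 0, 0], 0], [[0, 0, 0], 0], [[0, 0, 0], 0], [[0, 0, 0], 0]], "gripper": 0.02}}

```text
time_s: 15.25
eef_pos: [504.8, -131.1, 107.9]
ee_rot: [0.707, 0.033, 0.705, -0.033]
force: [-0.3, 0.4, 9.0]
grip_width: 0.493
```

Run:
```python
from h import *
st();im,K=cam("wrist"); save("q9",im);print(adv(im,K),tostand(tool()[0]));save("q9c",cv2.resize(im[180:280,390:610],None,fx=3.6,fy=3.6,interpolation=cv2.INTER_CUBIC))
```

```text
t 15.25 p [ 504.8 -131.1  107.9] yaw(tool y) 84.66 xaxis [ 0.003 -0.001 -1.   ] F [-0.3  0.4  9. ] w 0.493 q [-0.48  0.45  1.68  0.    1.01 -1.96]
{'red': (np.int64(488), np.int64(501), 225.0), 'redY': [np.float64(76.7), np.float64(85.8)]} [  0.50261291 -33.25556941]
```

View pics/q9c.png

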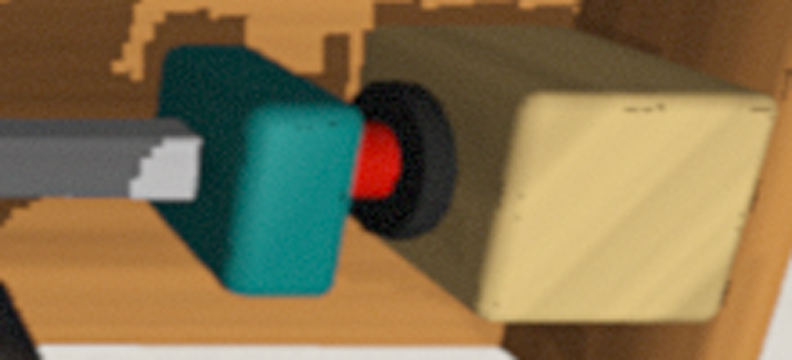

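Call:
{"api": "step_arm", "payload": {"commands": [[[0, 0, 0], 0], [[0, 0, 0], 0], [[0, 0, 0], 0], [[0, 0, 0], 0], [[0, 0, 0], 0]], "gripper": -1}}

```text
time_s: 15.8
eef_pos: [503.9, -130.6, 106.6]
ee_rot: [0.706, 0.033, 0.706, -0.033]
force: [-0.3, -0.6, -0.0]
grip_width: 1.001
```

Call:
{"api": "step_arm", "payload": {"commands": [[[0, 0, 0], 0], [[0, 0, 0], 0], [[0, 0, 0], 0], [[0, 0, 0], 0]]}}

```text
time_s: 16.2
eef_pos: [504.0, -130.7, 106.7]
ee_rot: [0.706, 0.033, 0.706, -0.033]
force: [-0.1, 0.0, 0.4]
grip_width: 0.998
```

Run:
```python
from h import *
st();im,K=cam("wrist"); save("q10",im);print(adv(im,K),tostand(tool()[0]))
im,K=cam("scene");save("q10s",cv2.resize(im[210:300,260:370],None,fx=6,fy=6,interpolation=cv2.INTER_CUBIC))
im,K=cam("top");save("q10t",cv2.resize(im[190:260,310:420],None,fx=6,fy=6,interpolation=cv2.INTER_CUBIC))
```

```text
t 16.2 p [ 504.  -130.7  106.7] yaw(tool y) 84.67 xaxis [ 0.  0. -1.] F [-0.1  0.   0.4] w 0.998 q [-0.48  0.45  1.68  0.    1.01 -1.96]
{'red': (np.int64(488), np.int64(500), 227.0), 'redY': [np.float64(76.7), np.float64(85.1)]} [ -0.41759806 -32.86404663]
```

View pics/q10.png

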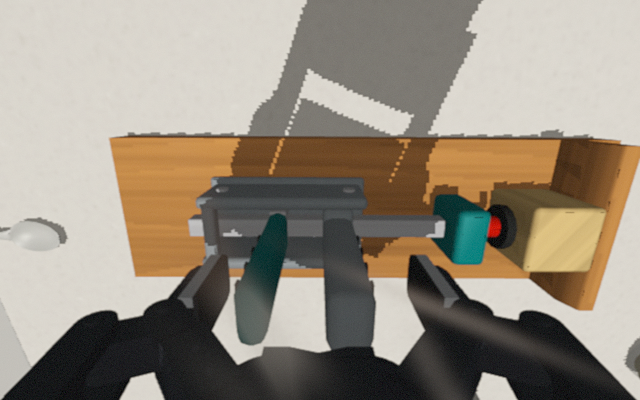

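View pics/q10t.png

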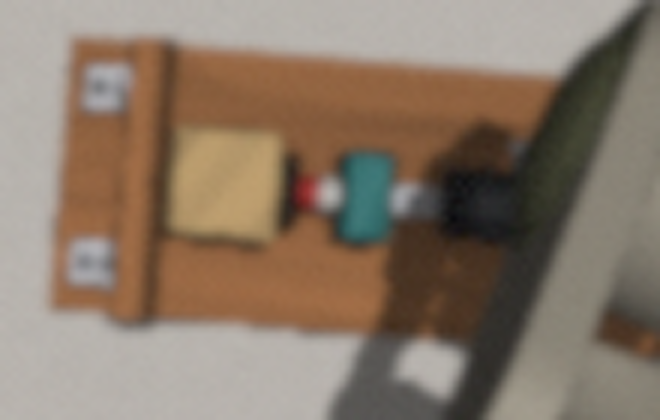

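Call:
{"api": "step_arm", "payload": {"commands": [[[0, 0, 0], 0], [[0, 0, 0], 0], [[0, 0, 0], 0], [[0, 0, 0], 0], [[0, 0, 0], 0]], "gripper": 0.02}}

```text
time_s: 16.85
eef_pos: [504.5, -131.1, 107.6]
ee_rot: [0.707, 0.033, 0.706, -0.033]
force: [-1.1, -0.1, 7.1]
grip_width: 0.493
```

Run:
```python
from h import *
st();im,K=cam("wrist"); save("q11",im);print(adv(im,K),tostand(tool()[0]));save("q11c",cv2.resize(im[180:280,390:610],None,fx=3.6,fy=3.6,interpolation=cv2.INTER_CUBIC))
im,K=cam("top");save("q11t",cv2.resize(im[190:260,310:420],None,fx=6,fy=6,interpolation=cv2.INTER_CUBIC))
```

```text
t 16.85 p [ 504.5 -131.1  107.6] yaw(tool y) 84.66 xaxis [ 0.002 -0.001 -1.   ] F [-1.1 -0.1  7.1] w 0.493 q [-0.48  0.45  1.68 -0.    1.01 -1.96]
{'red': (np.int64(498), np.int64(505), 227.0), 'redY': [np.float64(83.3), np.float64(88.5)]} [  0.17940275 -33.2651545 ]
```

View pics/q11c.png

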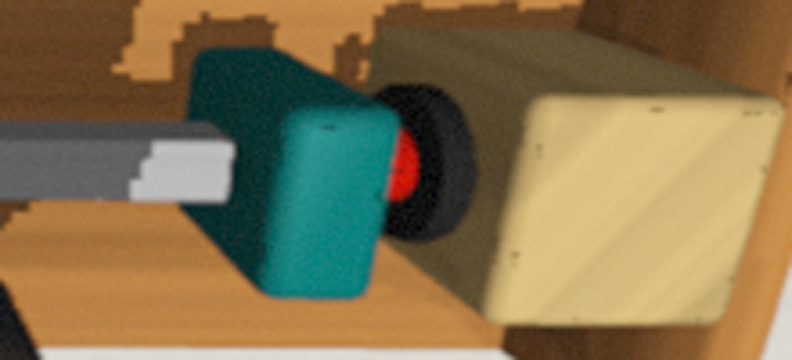

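View pics/q11t.png

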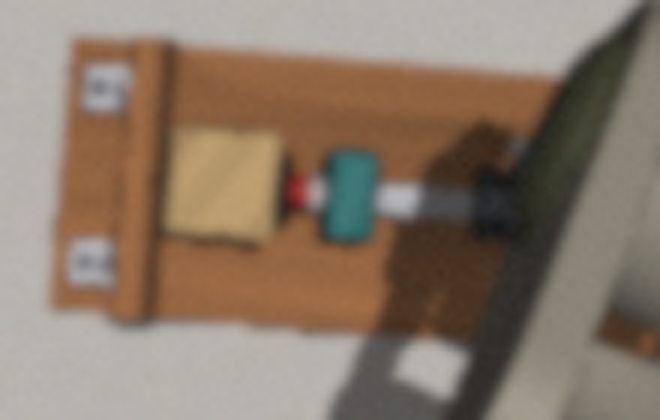

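Call:
{"api": "step_arm", "payload": {"commands": [[[0, 0, 0], 0], [[0, 0, 0], 0], [[0, 0, 0], 0], [[0, 0, 0], 0], [[0, 0, 0], 0]], "gripper": -1}}

```text
time_s: 17.45
eef_pos: [503.9, -130.6, 106.6]
ee_rot: [0.706, 0.033, 0.706, -0.033]
force: [-0.2, -0.1, -0.5]
grip_width: 1.001
```

Call:
{"api": "step_arm", "payload": {"commands": [[[0, 0, 0], 0], [[0, 0, 0], 0], [[0, 0, 0], 0], [[0, 0, 0], 0]]}}

```text
time_s: 17.85
eef_pos: [504.0, -130.7, 106.7]
ee_rot: [0.706, 0.033, 0.706, -0.033]
force: [0.4, 0.2, -0.9]
grip_width: 1.001
```

Run:
```python
from h import *
st();im,K=cam("wrist"); save("q12",im);print(adv(im,K),tostand(tool()[0]))
```

```text
t 17.85 p [ 504.  -130.7  106.7] yaw(tool y) 84.67 xaxis [-0.  0. -1.] F [ 0.4  0.2 -0.9] w 1.001 q [-0.48  0.45  1.68  0.    1.01 -1.96]
{'red': (np.int64(498), np.int64(506), 228.0), 'redY': [np.float64(83.3), np.float64(89.2)]} [ -0.40980821 -32.86263235]
```

View pics/q12.png

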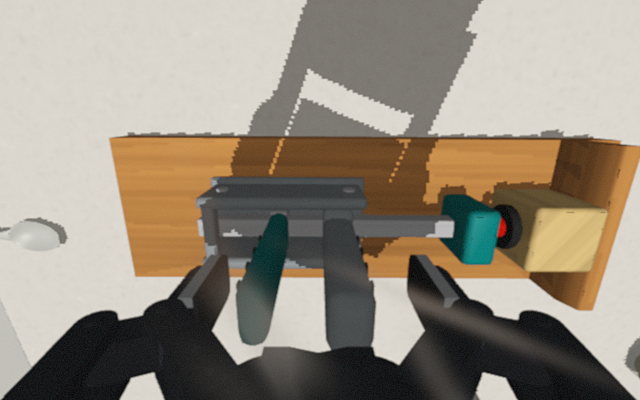

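Call:
{"api": "step_arm", "payload": {"commands": [[[0, 0, 0], 0], [[0, 0, 0], 0], [[0, 0, 0], 0], [[0, 0, 0], 0], [[0, 0, 0], 0]], "gripper": -0.15}}

```text
time_s: 18.4
eef_pos: [504.2, -132.2, 107.3]
ee_rot: [0.707, 0.032, 0.706, -0.034]
force: [-1.5, -8.4, 2.9]
grip_width: 0.577
```

Run:
```python
from h import *
st();im,K=cam("wrist"); save("q13",im);print(adv(im,K),tostand(tool()[0]));save("q13c",cv2.resize(im[180:280,390:610],None,fx=3.6,fy=3.6,interpolation=cv2.INTER_CUBIC))
```

```text
t 18.4 p [ 504.2 -132.2  107.3] yaw(tool y) 84.66 xaxis [ 0.001 -0.003 -1.   ] F [-1.5 -8.4  2.9] w 0.577 q [-0.48  0.45  1.68 -0.    1.01 -1.96]
{'red': (np.int64(503), np.int64(508), 228.0), 'redY': [np.float64(85.1), np.float64(89.0)]} [ -0.03831468 -34.35866338]
```

View pics/q13c.png

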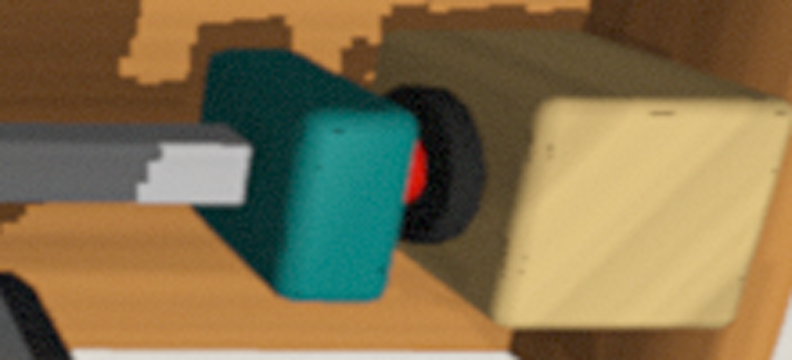

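Call:
{"api": "step_arm", "payload": {"commands": [[[0, 0, 0], 0], [[0, 0, 0], 0], [[0, 0, 0], 0], [[0, 0, 0], 0], [[0, 0, 0], 0]], "gripper": -0.03}}

```text
time_s: 18.95
eef_pos: [504.4, -132.1, 107.7]
ee_rot: [0.707, 0.032, 0.706, -0.034]
force: [-2.8, -6.8, 6.2]
grip_width: 0.519
```

Run:
```python
from h import *
st();im,K=cam("wrist"); save("q14",im);print(adv(im,K),tostand(tool()[0]));save("q14c",cv2.resize(im[180:280,390:610],None,fx=3.6,fy=3.6,interpolation=cv2.INTER_CUBIC))
im,K=cam("top");save("q14t",cv2.resize(im[190:260,310:420],None,fx=6,fy=6,interpolation=cv2.INTER_CUBIC))
```

```text
t 18.95 p [ 504.4 -132.1  107.7] yaw(tool y) 84.66 xaxis [ 0.002 -0.003 -1.   ] F [-2.8 -6.8  6.2] w 0.519 q [-0.48  0.45  1.68 -0.    1.01 -1.96]
{} [  0.15235207 -34.24327402]
```

View pics/q14c.png

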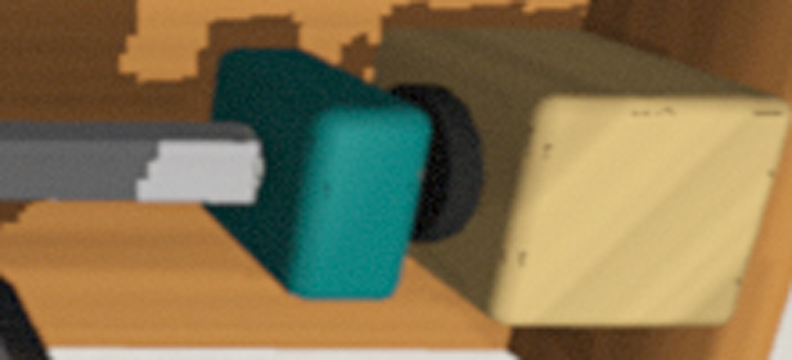

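View pics/q14t.png

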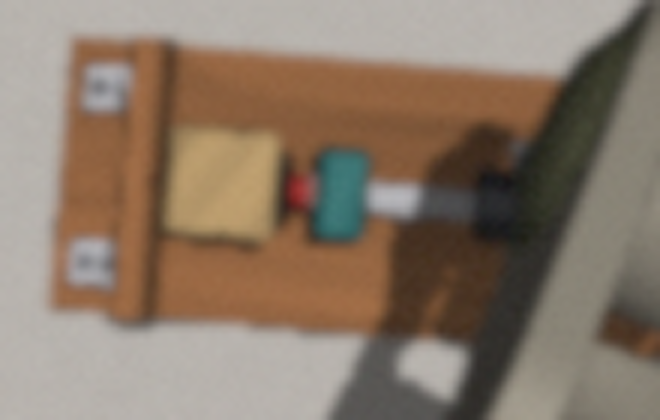

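Call:
{"api": "step_arm", "payload": {"commands": [[[0, 0, 0], 0], [[0, 0, 0], 0], [[0, 0, 0], 0], [[0, 0, 0], 0], [[0, 0, 0], 0]]}}

```text
time_s: 19.55
eef_pos: [504.4, -132.1, 107.7]
ee_rot: [0.707, 0.032, 0.706, -0.034]
force: [-1.9, -6.2, 6.2]
grip_width: 0.521
```

Run:
```python
from h import *
st();im,K=cam("wrist"); save("q15",im)
im0=cv2.imread("pics/q14.png"); print("diff jaw area",cv2.absdiff(im,im0)[180:280,390:610].mean(), tostand(tool()[0]))
im,K=cam("top"); save("q15t",cv2.resize(im[180:260,230:480],None,fx=3.2,fy=3.2,interpolation=cv2.INTER_CUBIC))
```

```text
t 19.55 p [ 504.4 -132.1  107.7] yaw(tool y) 84.66 xaxis [ 0.002 -0.003 -1.   ] F [-1.9 -6.2  6.2] w 0.521 q [-0.48  0.45  1.68 -0.    1.01 -1.96]
diff jaw area 2.237409090909091 [  0.13159218 -34.2531524 ]
```

View pics/q15.png

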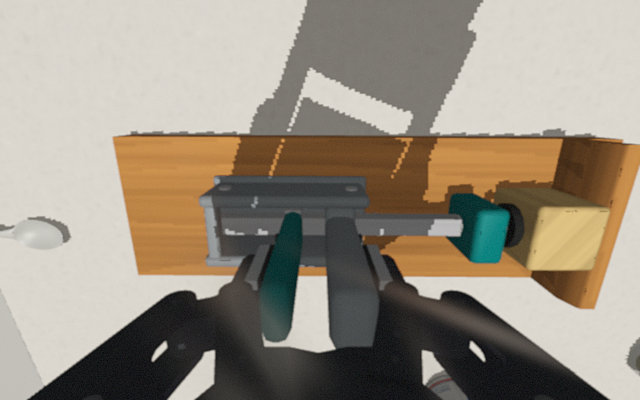

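View pics/q15t.png

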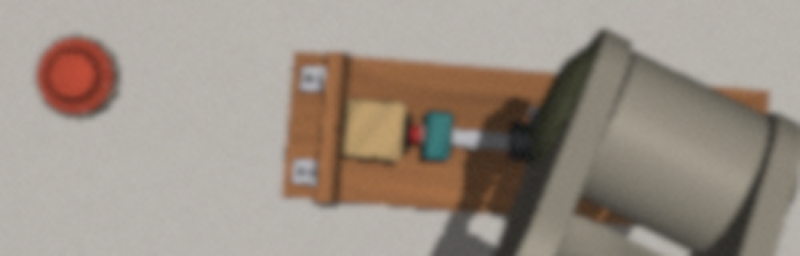

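Run:
```python
from h import *
im,K=cam("top")
def prof(x,z,ys):
    P=np.array([proj(K,fromstand(x,y,z)) for y in ys],np.float32)
    return cv2.remap(im,P[:,0][None].copy(),P[:,1][None].copy(),cv2.INTER_LINEAR)[0]
ys=np.arange(55,140,1.)
for nm,xs,z in(("z72",(-10,-5,5,10),72),("z52",(-2,0,2),52)):
    c=np.mean([prof(x,z,ys).astype(float) for x in xs],0)
    print(nm); print(" ".join(f"{int(y)}:{int(b)},{int(g)},{int(r)}" for y,(b,g,r) in zip(ys,c)))
im=None
im,K=cam("wrist")
def prof2(x,z): return prof(x,z,ys)
print("wrist z72"); c=np.mean([prof(x,72,ys).astype(float) for x in(-10,-5,5,10)],0); print(" ".join(f"{int(y)}:{int(b)},{int(g)},{int(r)}" for y,(b,g,r) in zip(ys,c)))
```

```text
z72
55:101,116,140 56:100,114,137 57:99,112,133 58:97,109,125 59:95,105,113 60:95,102,100 61:96,100,86 62:98,101,75 63:102,104,66 64:106,107,61 65:110,111,58 66:113,113,58 67:115,115,59 68:115,116,60 69:116,117,60 70:117,118,61 71:117,118,61 72:117,118,62 73:116,116,61 74:113,114,59 75:108,109,57 76:102,103,54 77:95,96,54 78:86,88,56 79:79,81,62 80:73,77,72 81:67,73,84 82:62,71,95 83:59,70,105 84:55,69,113 85:51,67,117 86:48,66,118 87:45,62,115 88:43,59,109 89:41,55,100 90:39,51,89 91:38,51,81 92:41,55,77 93:47,63,81 94:55,76,93 95:66,92,111 96:77,109,130 97:87,123,147 98:95,134,161 99:100,143,171 100:104,149,178 101:106,152,182 102:108,154,184 103:109,155,185 104:109,156,186 105:109,156,187 106:109,156,187 107:109,156,186 108:109,155,186 109:108,155,185 110:108,154,184 111:108,154,184 112:108,154,184 113:108,154,183 114:108,153,183 115:108,153,183 116:108,153,183 117:107,153,182 118:107,152,182 119:107,152,182 120:107,152,182 121:106,152,182 122:106,152,182 123:106,151,182 124:106,151,182 125:106,151,181 126:106,152,181 127:106,152,181 128:106,152,182 129:107,152,182 130:106,151,181
[... 1915 characters left out ...]
68,196 96:116,176,203 97:125,187,214 98:127,189,217 99:128,191,218 100:129,191,219 101:129,192,220 102:130,193,221 103:130,193,221 104:129,193,221 105:130,192,221 106:129,192,220 107:128,191,219 108:129,191,218 109:127,190,218 110:127,190,218 111:126,189,216 112:126,189,216 113:126,188,216 114:126,188,216 115:127,189,217 116:127,189,217 117:126,189,217 118:125,187,215 119:125,187,214 120:125,187,215 121:125,187,214 122:124,186,214 123:125,187,214 124:126,188,215 125:125,188,216 126:126,188,216 127:126,188,216 128:127,188,216 129:126,188,216 130:126,187,215 131:125,188,216 132:125,186,214 133:113,173,201 134:82,141,185 135:68,130,187 136:71,135,192 137:73,139,196 138:75,141,199 139:76,143,201
```

Wrist-camera edges put the head-to-block gap at 15.6–16.6 mm, so the pad is in about 6 mm. I'll squeeze the last 2 mm of trigger travel to get closer to half way.

Call:
{"api": "step_arm", "payload": {"commands": [[[0, 0, 0], 0], [[0, 0, 0], 0], [[0, 0, 0], 0], [[0, 0, 0], 0], [[0, 0, 0], 0]], "gripper": 0.02}}

```text
time_s: 20.25
eef_pos: [504.5, -131.2, 107.9]
ee_rot: [0.707, 0.032, 0.706, -0.033]
force: [-2.4, 0.4, 9.5]
grip_width: 0.493
```

Run:
```python
from h import *
st();im,K=cam("wrist"); save("q16",im)
ys=np.arange(70,100,1.)
P=lambda x:np.array([proj(K,fromstand(x,y,72)) for y in ys],np.float32)
c=np.mean([cv2.remap(im,P(x)[:,0][None].copy(),P(x)[:,1][None].copy(),cv2.INTER_LINEAR)[0].astype(float) for x in(-10,-5,5,10)],0)
print(" ".join(f"{int(y)}:{int(b)},{int(r)}" for y,(b,g,r) in zip(ys,c)))
im,K=cam("top"); save("q16t",cv2.resize(im[190:260,310:420],None,fx=6,fy=6,interpolation=cv2.INTER_CUBIC))
```

```text
t 20.25 p [ 504.5 -131.2  107.9] yaw(tool y) 84.66 xaxis [ 0.002 -0.001 -1.   ] F [-2.4  0.4  9.5] w 0.493 q [-0.48  0.45  1.68 -0.    1.01 -1.96]
70:130,18 71:129,20 72:128,13 73:128,16 74:127,11 75:127,11 76:126,14 77:117,17 78:86,47 79:39,65 80:31,55 81:36,55 82:42,62 83:40,63 84:42,65 85:43,68 86:44,77 87:45,85 88:45,88 89:45,88 90:45,88 91:46,89 92:58,111 93:79,150 94:100,182 95:110,196 96:115,202 97:124,214 98:126,217 99:127,218
```

View pics/q16.png

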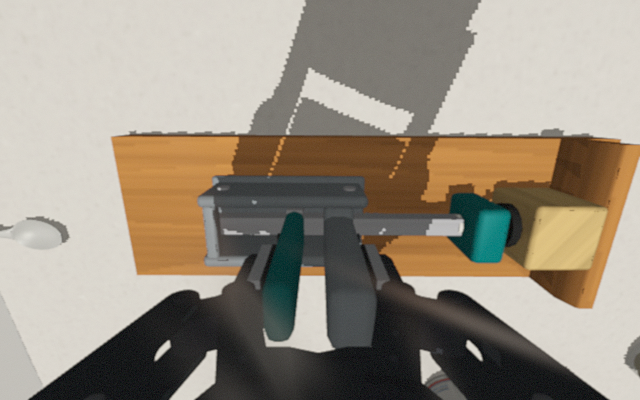

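View pics/q16t.png

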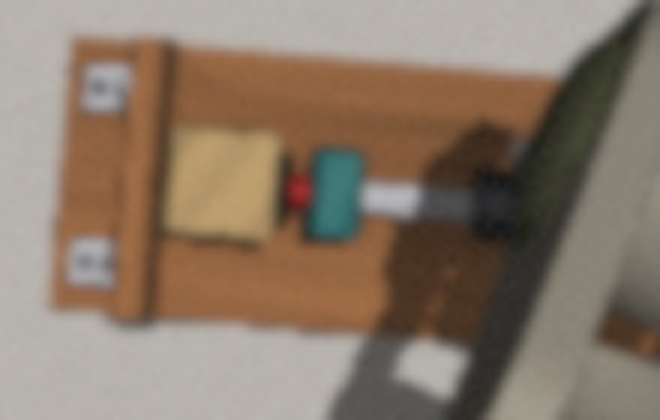

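Head-to-block gap is now about 14.5 mm, so the pad is in about 8 mm. In the top view the white is gone and the red still shows at around (300,192). The trigger is clamped against the post, so I'm handing the job in.

Run:
```python
from h import *
print(ticket.finish_job()); st()
```

```text
the job is handed in; nothing more can be done
None
the job is handed in; nothing more can be done
```

I plugged the block fully into the socket and let go of it, then pumped the trigger five times. I handed the job in after 20.3 s with the trigger still squeezed; no verdict was reported.

- **Block:** it went in with no force until the shoulder met the board, at the expected height. A 15 N push then moved it no further, and the pictures show it upright against the end rail.
- **Pad:** the last wrist picture puts it about 7–8 mm in. In the top view the white of the stem is gone and the red still shows.
- **Trigger:** it is clamped against the post with the gripper at 41.9 mm, which is the fully squeezed width. Just before that last squeeze the trigger pushed back with about 6 N and the jaw held still over 0.5 s.

**What disagreed:**
- Some releases left the trigger about 4 mm short of full return, so those pumps gained about 6 mm instead of 12.
- The pad estimates from different views differed by 1–3 mm. All of them lay between 4 and 12 mm.
- While lowering, the block brushed the end rail with about 6 N. I shifted it clear before inserting it.
- The timer had not moved in the last wide top view. I didn't check the mug and jar again, but the arm never went near them.

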